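# Make up two clamping kits from the jig stock

### The arm

A 6-joint arm with a two-finger parallel gripper is mounted at the origin on the work surface. World frame = base frame: x ahead of the robot, y to its left, z up, the work surface at z = 0. Lengths are in m, angles in rad, forces in N, time in s.
With the tool pointing down it reaches from about 0.3 to 0.95 m from the base axis. Payload 3.1 kg.
Tool frame: the origin (TCP) lies on the centre line of the jaws, within the pads' length; the fingertips stand robot.tip_extent ahead of it and the grasp point (between the pads) lies 5 mm behind it (robot.tip_extent is the distance from the TCP to the fingertips, in m); z points along the fingers, y is the direction in which the jaws open and shut (so a half turn about z gives the same grasp; the last joint's range is limited). The gripper opens to 85 mm and grips with 20 to 120 N. Pads are 22 mm wide; open, the fingers measure 114 mm over their backs; the gripper's body (76 mm by 85 mm) begins 54 mm behind the grasp point. The pads swing forward as they close: fully open they stand 13 mm farther back than shut.
Start: joints at [-1.393, 0.308, 1.634, -0, 1.2, -0.07], TCP at [0.153, -0.606, 0.245] pointing down, gripper open.
Joint ranges: [-3.06, 3.06], [-0.79, 1.96], [0.05, 2.63], [-1.19, 4.34], [0.05, 2.64], [-2.94, 2.94]. Speed limits (rad/s): [2.79, 2.79, 3.14, 3.14, 3.14, 3.14].

### API

Orientations are given as [roll, pitch, yaw] about the fixed x, y, z axes, in that order (R = Rz(yaw) Ry(pitch) Rx(roll)).
In Python, from station import robot gives the robot as it stands. The module is installed in compiled form; this text tells all that it offers.
- The arm moves only by the tool apply_moves, never from a script. Its argument "increments" is a list that holds one entry, the list of rows, each a list of 7 numbers: the shift along the tool's x, y, z in cm, then the turn, a rotation vector about the tool's x, y, z in rad, then the finger opening in cm, from 0 to 8.54. In form: [[[x, y, z, rx, ry, rz, fingers], ...]]. A call has 1 to 20 rows; each row is the pose to reach, as a shift and turn from the pose commanded when the call began, along the tool's axes at that moment; what a row does not reach only later rows make up. A row lasts 1/10 s, in which the tool goes at most 50 mm and 8.59 degrees, less where a joint would pass 70% of its speed; a pose out of reach is approached as far as the arm can. A call with a gripper value outside its range is refused whole. The fingers move at their own pace and stop on an object; the grip force is fixed at half the most. Time passes only in rows, so rows that repeat a pose let the fingers close. It gives the time, the measured TCP pose, the force and the opening at its end, in the units of the state.
- robot.get_state(): the state, without advancing time (a new reading comes with each control period).
- robot.camera(name): name is "scene" or "top" or "wrist"; returns a dict with "pixels" (420x560x3 uint8, red, green, blue), "fx", "fy", "cx", "cy" (pixels), "T" (4x4, takes a point from camera to world coordinates); the wrist camera has in their place "tool_from_camera" (4x4, takes a point from camera to tool coordinates, whose origin is the TCP and whose axes are the flange's). Camera axes: x right, y up, looking along -z (the intrinsics and any distortion apply to the point x, -y, -z); pixel columns grow to the right and rows downward; lengths in m; the calibration is good to about 2 mm. A picture is of the moment at which its call begins: read the wrist's pose just before it. There is no depth.
- robot.close_job(): hands the job in, once; it reports no verdict.
The state is a dict: "t": time; "q": joint angles; "dq": joint speeds; "joint_efforts": joint torques, N m; "tcp_pos": TCP position; "eef_rot": TCP orientation; "force": force on the tool from outside, world axes, zero at the start; "wrist_torque": the same for the moment, N m; "grip_width": finger opening in m.
Only numpy, scipy, OpenCV 4.12 (cv2) and the standard library are available. Lean on these libraries where they do the work, as an engineer would, in place of code of your own. Each camera call takes 0.05 s, during which the arm holds its last target.

### The job

Make up two kits from the parts on the bench. The divided wooden tray gets the fence stop and the large V-block, one in each compartment, either way round; slide the stop along its T-slot track to the open end to get it out. The round steel dish gets the step block and the bench dog; set every part down gently, standing flat on the floor of its tray or dish the same way up as it stands now, and leave the small V-block and the glue bottle where they are.

Things in the scene. Friction and masses are not known exactly. Their poses are not given: they have to be found in the camera images.
- stop: Fence stop: aluminium block on a steel T-foot, 0.25 kg, in the T-slot track. Origin: centre of the foot's underside; z up, y along the track. Block 30 (x) by 40 (y) mm, from 17 to 60 mm above the origin; neck 10 mm wide in x; foot 30 (x) by 40 (y) by 6 mm thick. Slides freely along the track; the lips keep it from being lifted.
- track: Aluminium T-slot track, 260 mm long along its y, 47 wide, 20 high, fixed. Origin: centre of underside. Slot floor 5 mm above it; channel 35 wide, 10 high, under lips 5 mm thick with a 15 mm gap. Lips run from y = -130 to +70 mm; from +70 to +130 they are cut away: the open end, where the stop lifts straight up with its origin at y = 92 to 108 mm. A black end plate, 30 high, closes the -y end.
- tray: Plywood kit tray, 190 (x) by 105 (y) by 16 mm high, fixed. Origin: centre of its underside; floor 6 mm above it, walls 6 mm thick. A 6 mm divider across the middle makes two compartments, 86 (x) by 93 (y) mm inside, centred at x = -46 and x = +46 mm.
- dish: Round steel parts dish, 184 mm across the rim, 16 mm high, fixed. Origin: centre of its underside; floor 4 mm above it, flat to 76 mm from the centre. Each part must stand wholly on this flat floor, clear of the sloping rim.
- vblock_large: Large dark steel V-block, 50 (x) by 44 (y) by 44 mm high, 0.55 kg, with a 90 degree groove along x in its top, 16 mm deep and 32 mm wide. Origin: centre of its underside, z up. Stands loose on the bench, groove up.
- vblock_small: Small dark steel V-block, 30 (x) by 26 (y) by 26 mm high, same shape as the large one, loose. Origin: centre of its underside. Not part of either kit: leave it.
- step_block: Steel step block (a little staircase), 60 (x) by 30 (y) mm, 0.35 kg; four steps each 15 mm long, rising towards +x: 12, 24, 36 and 48 mm high. Origin: centre of its underside, z up; its centre of mass lies at about x = +7 mm. Loose on the bench.
- dog: Brass bench dog standing on its head: a disc 36 mm across and 14 mm thick, and above it an upright round stem 20 mm across up to 60 mm. Origin: centre of its underside, z up. 0.16 kg, loose on the bench.
- glue: White glue bottle with a green cap, 60 mm across, 170 mm high, standing loose near the closed end of the track. Origin: centre of its underside. Leave it.
There are look-alikes about, which are no part of the job. What is shaped like the step_block but green or red is not meant.

How it is judged:
By the outcome, as a careful person would: the job done as asked, in the order asked, and still so for the second after the job is handed in, with the robot touching nothing.
It also fails if it takes over 96 s, if anything falls off the work surface, if the arm or the gripper's body presses on something with over 40 N, if the wrist force passes 120 N, or if a joint passes its speed limit or range.

## Working session

There is one attempt and no reset: what is moved stays moved. The work goes in short steps, Python scripts to look and compute and a tool call to move; the robot and the scene stay as the last step left them, time stands still between calls to the robot, and variables do not carry over. Pictures are saved under pics/ and viewed, and the job is handed in when it is done.

Besides the shell and the picture viewer there is one more tool, called after "Call:" in YAML: its name, and indented under it one key for each argument. apply_moves: Moves the arm, as the interface text tells. Its arguments: {"type":"object","properties":{"increments":{"type":"array","items":{"type":"array","items":{"type":"array","items":{"type":"number"}}}}},"required":["increments"]}

```bash
mkdir -p pics; ls
python3 - <<'E'
from station import robot
import cv2,numpy as np
print(robot.tip_extent); s=robot.get_state(); print(s)
for n in("scene","top","wrist"):
    c=robot.camera(n); cv2.imwrite(f"pics/{n}0.png",c["pixels"][:,:,::-1]); print(n,{k:(np.round(v,4).tolist() if k!="pixels" else 0) for k,v in c.items()})
E
```

```text
pics
0.014
{'t': 0.0, 'q': array([-1.39273038e+00,  3.09021470e-01,  1.63518898e+00,  4.30847041e-06,
        1.19971693e+00, -6.97274464e-02]), 'dq': array([-4.06931038e-05,  1.10386502e-03, -6.16656416e-04,  2.91779978e-05,
       -1.52264811e-03,  6.01941142e-04]), 'joint_efforts': array([-3.34920906e-04, -4.15249979e+01, -2.76663709e+01, -2.20121233e-04,
        1.02282557e-02, -1.65159219e-05]), 'tcp_pos': array([ 0.15310753, -0.60513494,  0.24403564]), 'eef_rot': array([-3.13926388e+00, -1.66664357e-04,  2.47791636e-01]), 'force': array([ 0.91327101, -0.15932418, -0.50495075]), 'wrist_torque': array([-0.03902367,  0.00927612, -0.04146493]), 'grip_width': 0.08504626951748762}
scene {'pixels': 0, 'fx': 468.7462, 'fy': 468.7462, 'cx': 278.6514, 'cy': 209.8441, 'T': [[-0.5102, -0.7117, 0.4829, 0.9568], [0.86, -0.4185, 0.292, 0.2726], [-0.0057, 0.5643, 0.8256, 0.7907], [0.0, 0.0, 0.0, 1.0]]}
top {'pixels': 0, 'fx': 476.0895, 'fy': 476.0895, 'cx': 279.7854, 'cy': 214.6166, 'T': [[0.007, 0.9957, -0.0922, 0.4183], [-0.9999, 0.0078, 0.008, -0.0057], [0.0087, 0.0922, 0.9957, 1.231], [0.0, 0.0, 0.0, 1.0]]}
wrist {'pixels': 0, 'fx': 368.9229, 'fy': 368.9229, 'cx': 275.0148, 'cy': 213.7427, 'tool_from_camera': [[-0.0008, 0.9535, 0.3013, 0.0773], [1.0, 0.0008, 0.0001, 0.0003], [-0.0002, 0.3013, -0.9535, -0.129], [0.0, 0.0, 0.0, 1.0]]}
```

View pics/scene0.png

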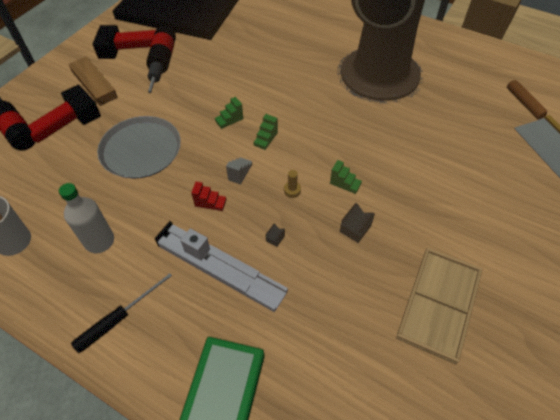

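View pics/top0.png

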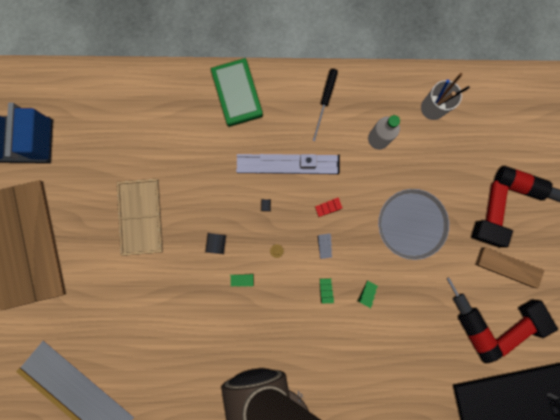

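View pics/wrist0.png

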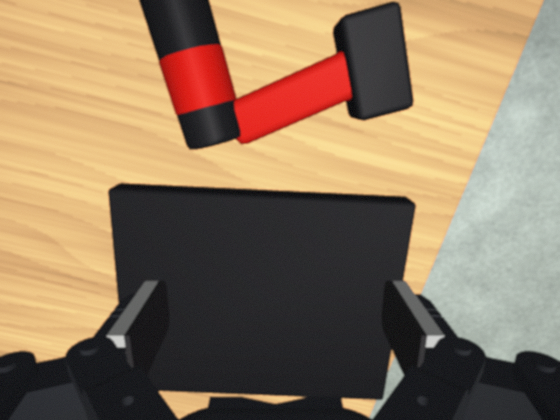

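```bash
cat > h.py <<'E'
import cv2,numpy as np
from scipy.spatial.transform import Rotation as R
def ray(c,T,u,v):
    d=np.array([(u-c["cx"])/c["fx"],-(v-c["cy"])/c["fy"],-1.]); return T[:3,3],T[:3,:3]@d
def onz(c,T,u,v,z):
    o,d=ray(c,T,u,v); return o+d*(z-o[2])/d[2]
def tri(o1,d1,o2,d2):
    A=np.stack([d1,-d2],1); s=np.linalg.lstsq(A,o2-o1,rcond=None)[0]
    a=o1+d1*s[0]; b=o2+d2*s[1]; return (a+b)/2,np.linalg.norm(a-b)
def toolT(s):
    T=np.eye(4);T[:3,:3]=R.from_euler("xyz",s["eef_rot"]).as_matrix();T[:3,3]=s["tcp_pos"];return T
def proj(c,T,p):
    q=np.linalg.inv(T)@np.append(p,1); return c["cx"]+c["fx"]*q[0]/-q[2], c["cy"]-c["fy"]*q[1]/-q[2]
def wrist(robot,name):
    s=robot.get_state(); c=robot.camera("wrist"); T=toolT(s)@c["tool_from_camera"]
    cv2.imwrite(f"pics/{name}.png",c["pixels"][:,:,::-1]); 
    np.savez(f"pics/{name}.npz",T=T,**{k:c[k] for k in("fx","fy","cx","cy","pixels")}); return s,c,T
def load(name): 
    c=np.load(f"pics/{name}.npz"); return c,c["T"]
# move helper: shift in tool axes (cm) and yaw turn to reach world tcp p, R
def rel(s,p,yaw=None):
    Rt=R.from_euler("xyz",s["eef_rot"]); d=Rt.inv().apply(np.array(p)-s["tcp_pos"])*100
    rv=np.zeros(3)
    if yaw is not None: rv=(Rt.inv()*R.from_euler("xyz",[np.pi,0,yaw])).as_rotvec()
    return np.round(d,2),np.round(rv,4)
E
python3 - <<'E'
from station import robot
from h import *
for n in("top","scene"):
    c=robot.camera(n); np.savez(f"pics/{n}0.npz",**c)
    im=c["pixels"][:,:,::-1]
    if n=="top": cr=im[130:310,110:460]; cv2.imwrite("pics/topz.png",cv2.resize(cr,None,fx=2.28,fy=2.28,interpolation=cv2.INTER_CUBIC))
    else: cr=im[90:370,80:490]; cv2.imwrite("pics/scenez.png",cv2.resize(cr,None,fx=1.95,fy=1.95,interpolation=cv2.INTER_CUBIC))
c,T=load("top0")
for nm,u,v,z in [("trackA",237,163,.02),("trackB",340,163,.02),("stop",309,160,.06),("vbl",215,243,.03),("vbs",266,205,.02),("dog",277,250,.06),("step",325,246,.03),("dish",413,224,.01),("tray",140,217,.01),("glue",392,121,.17)]:
    print(nm,onz(c,T,u,v,z).round(3))
E
```

```text
trackA [0.663 0.096 0.02 ]
trackB [ 0.666 -0.17   0.02 ]
stop [ 0.664 -0.087  0.06 ]
vbl [0.457 0.147 0.03 ]
vbs [0.555 0.02  0.02 ]
dog [ 0.44  -0.009  0.06 ]
step [ 0.451 -0.13   0.03 ]
dish [ 0.51  -0.359  0.01 ]
tray [0.522 0.343 0.01 ]
glue [ 0.733 -0.269  0.17 ]
```

View pics/topz.png

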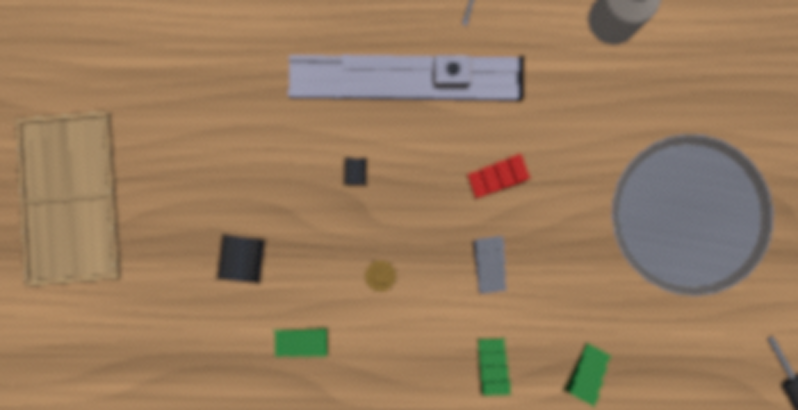

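View pics/scenez.png

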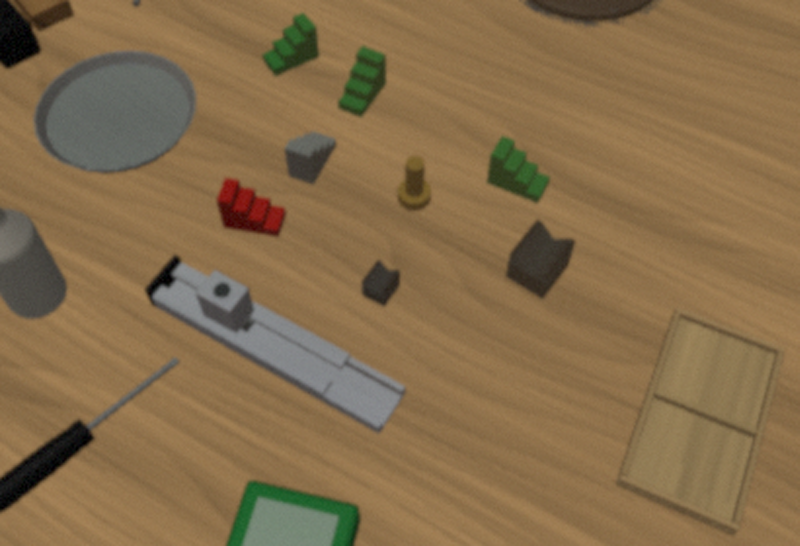

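Run:
```python
from station import robot
from h import *
s=robot.get_state(); print(rel(s,[.56,-.06,.32],np.pi/2))
```

```text
(array([ 52.82, -42.91,  -7.48]), array([-9.0000e-04, -9.0000e-04, -1.3229e+00]))
```

Call:
apply_moves:
  increments:
    - [[5, -4, -7.5, 0, 0, 0, 8.5], [52.8, -42.9, -7.5, 0, 0, -1.323, 8.5], [52.8, -42.9, -7.5, 0, 0, -1.323, 8.5], [52.8, -42.9, -7.5, 0, 0, -1.323, 8.5], [52.8, -42.9, -7.5, 0, 0, -1.323, 8.5], [52.8, -42.9, -7.5, 0, 0, -1.323, 8.5], [52.8, -42.9, -7.5, 0, 0, -1.323, 8.5], [52.8, -42.9, -7.5, 0, 0, -1.323, 8.5], [52.8, -42.9, -7.5, 0, 0, -1.323, 8.5], [52.8, -42.9, -7.5, 0, 0, -1.323, 8.5], [52.8, -42.9, -7.5, 0, 0, -1.323, 8.5], [52.8, -42.9, -7.5, 0, 0, -1.323, 8.5], [52.8, -42.9, -7.5, 0, 0, -1.323, 8.5], [52.8, -42.9, -7.5, 0, 0, -1.323, 8.5], [52.8, -42.9, -7.5, 0, 0, -1.323, 8.5], [52.8, -42.9, -7.5, 0, 0, -1.323, 8.5], [52.8, -42.9, -7.5, 0, 0, -1.323, 8.5], [52.8, -42.9, -7.5, 0, 0, -1.323, 8.5]]

```text
t: 2.05
tcp_pos: [0.5591, -0.0618, 0.3201]
eef_rot: [-3.141, 0.0, 1.569]
force: [-0.4, -0.4, -0.8]
grip_width: 0.085
```

Run:
```python
from station import robot
from h import *
s,c,T=wrist(robot,"w1"); print(s["t"],s["tcp_pos"],s["eef_rot"],s["dq"].round(3))
```

```text
2.05 [ 0.55908555 -0.0617719   0.32006774] [-3.14086973e+00  2.33849512e-04  1.56887206e+00] [-0.007 -0.004 -0.002  0.003  0.     0.   ]
```

View pics/w1.png

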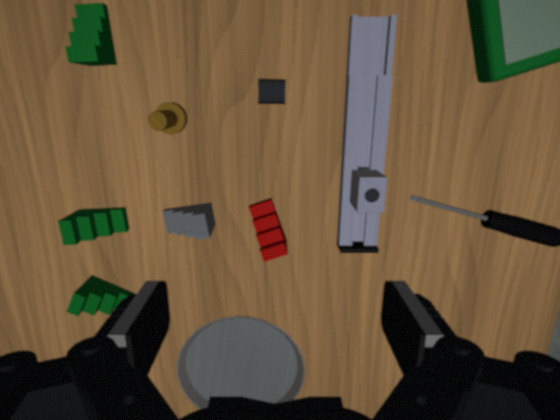

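The wrist picture shows the stop on its track at about (369,193), the step block (190,220), dog (172,118), small V-block (271,91), track open end at the top and the dish at (241,370). Now the second viewpoint.

Call:
apply_moves:
  increments:
    - [[24, 0, 0, 0, 0, 0, 8.5], [24, 0, 0, 0, 0, 0, 8.5], [24, 0, 0, 0, 0, 0, 8.5], [24, 0, 0, 0, 0, 0, 8.5], [24, 0, 0, 0, 0, 0, 8.5], [24, 0, 0, 0, 0, 0, 8.5], [24, 0, 0, 0, 0, 0, 8.5], [24, 0, 0, 0, 0, 0, 8.5], [24, 0, 0, 0, 0, 0, 8.5]]

```text
t: 3.0
tcp_pos: [0.5601, 0.1776, 0.3203]
eef_rot: [-3.142, 0.0, 1.568]
force: [-1.1, 0.3, 1.2]
grip_width: 0.0849
```

Run:
```python
from station import robot
from h import *
s,c,T=wrist(robot,"w2"); print(s["t"],s["tcp_pos"],s["eef_rot"],s["dq"].round(3))
```

```text
3.0 [0.56010718 0.17761874 0.32030321] [-3.14156766e+00  4.14856139e-04  1.56821457e+00] [ 0.001  0.001 -0.002  0.004 -0.    -0.   ]
```

View pics/w2.png

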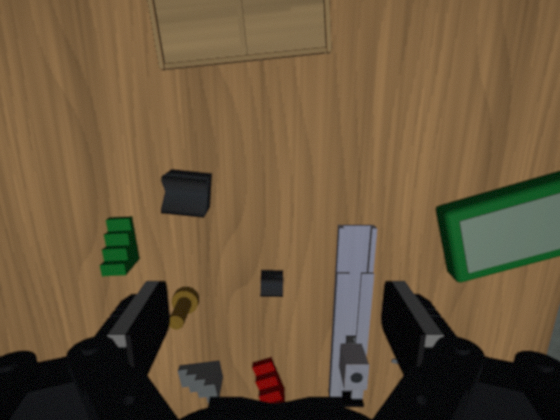

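Run:
```python
import cv2,numpy as np
a=cv2.imread("pics/w1.png");b=cv2.imread("pics/w2.png")
def crop(im,x,y,w,h,f):
    c=cv2.resize(im[y:y+h,x:x+w],None,fx=f,fy=f,interpolation=cv2.INTER_CUBIC)
    c=cv2.convertScaleAbs(c,alpha=1.6,beta=10)
    for k in range(0,w,10): cv2.putText(c,str(x+k),(k*f,8),0,.3,(0,255,255),1) if k%20==0 else 0; cv2.line(c,(k*f,10),(k*f,14),(0,255,255),1)
    for k in range(0,h,10): cv2.putText(c,str(y+k),(0,k*f),0,.3,(0,255,255),1) if k%20==0 else 0; cv2.line(c,(22,k*f),(26,k*f),(0,255,255),1)
    return c
def pad(c,h,w): 
    o=np.zeros((h,w,3),np.uint8);o[:c.shape[0],:c.shape[1]]=c;return o
cv2.imwrite("pics/z1.png",np.hstack([pad(crop(a,330,5,75,130,4),600,400)[:,:330],pad(crop(a,330,135,75,125,4),600,400)[:,:330]]))
L=np.vstack([pad(crop(a,150,190,80,60,5),300,400),pad(crop(a,140,90,60,55,5),300,400)])
Rr=np.vstack([pad(crop(b,150,160,75,60,5),300,400),pad(crop(b,160,280,60,55,5),300,400)])
cv2.imwrite("pics/z2.png",np.hstack([L,Rr]))
cv2.imwrite("pics/z3.png",np.hstack([pad(crop(b,320,330,70,80,5),500,400),pad(crop(b,170,350,75,60,5),500,400)]))
```

```text
(no output)
```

View pics/z1.png

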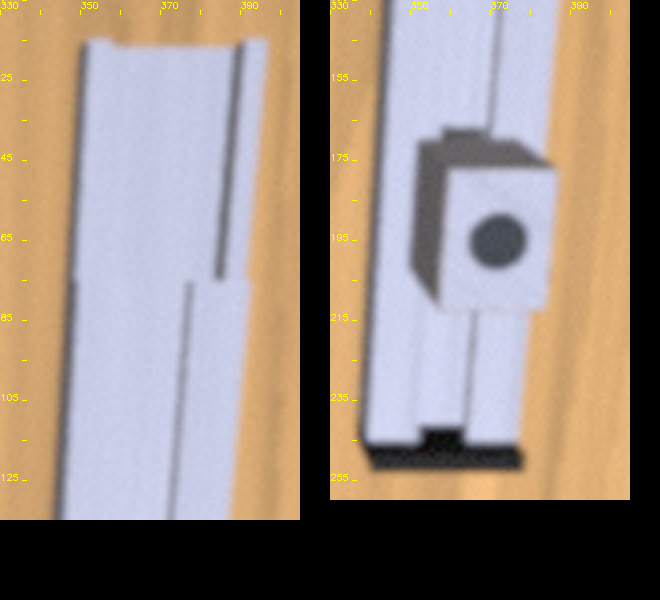

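View pics/z2.png

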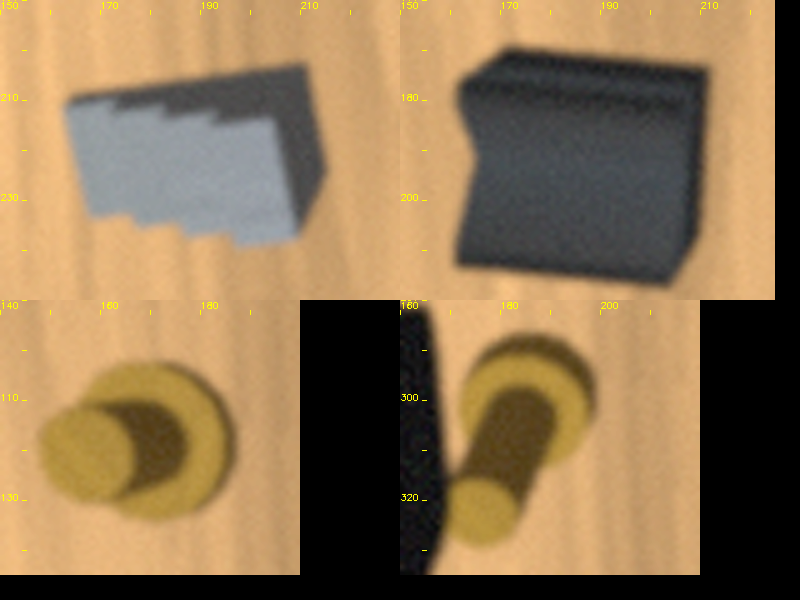

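View pics/z3.png

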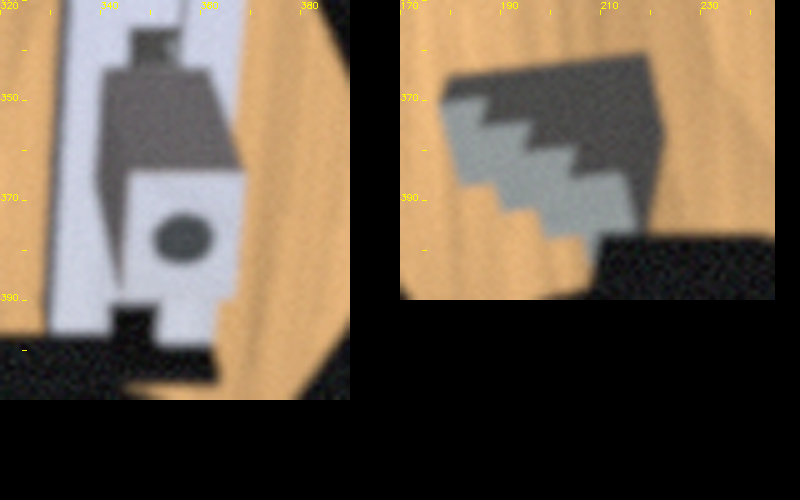

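Run:
```python
from h import *
a,Ta=load("w1");b,Tb=load("w2")
def t(p,q,n):
    P,e=tri(*ray(a,Ta,*p),*ray(b,Tb,*q)); print(n,P.round(4),"gap",round(e,4))
t((372,195),(356.6,377.6),"stophole")
t((360,177),(345.6,364.4),"stopTL"); t((386.5,177),(368.6,364.2),"stopTR")
t((150+ -2+ 20-0,140),(0,0),"") if 0 else None
t((157.3,121),(175,322),"dogtop")      # stem top centres
for n,p in dict(TL=(360,177),TR=(386.5,177),BL=(357,212.2),BR=(384,212.2)).items(): print("stop",n,onz(a,Ta,*p,.065).round(4))
# track: z1 left panel f=4 origin 330,5
print("track L top end",onz(a,Ta,330+88/4,5+40/4,.02).round(4),"R end",onz(a,Ta,330+265/4,5+40/4,.02).round(4))
print("track lip end R", onz(a,Ta,330+250/4,5+281/4,.02).round(4),onz(a,Ta,330+75/4,5+281/4,.02).round(4))
print("track closed L",onz(a,Ta,330+(362-330)/4,135+443/4,.02).round(4),"R",onz(a,Ta,330+(520-330)/4,135+443/4,.02).round(4))
# w2 same track
print("w2 end L",onz(b,Tb,338,226.5,.02).round(4),onz(b,Tb,376,226.5,.02).round(4))
# vblock from w2
print("vb top",[onz(b,Tb,*p,.044).round(4).tolist() for p in [(161.6,177.6),(208,181),(161.2,212.4),(203.6,217)]])
# step: w1
print("step hi edge",[onz(a,Ta,*p,.048).round(4).tolist() for p in [(205,214),(209,238)]],"low",[onz(a,Ta,*p,.012).round(4).tolist() for p in [(163.5,211),(168.5,233)]])
t((205,214),(170+225/5,350+172/5+0),"step hi +y corner")
# dog disc
```

```text
stophole [ 0.6631 -0.0854  0.0661] gap 0.0001
stopTL [ 0.6486 -0.0659  0.0654] gap 0.0009
stopTR [ 0.6773 -0.0661  0.0648] gap 0.0001
dogtop [ 0.4377 -0.0083  0.058 ] gap 0.001
stop TL [ 0.6492 -0.066   0.065 ]
stop TR [ 0.6773 -0.0661  0.065 ]
stop BL [ 0.6485 -0.105   0.065 ]
stop BR [ 0.678  -0.1051  0.065 ]
track L top end [0.6399 0.0962 0.02  ] R end [0.686  0.0961 0.02  ]
track lip end R [0.6876 0.0372 0.02  ] [0.6399 0.0373 0.02  ]
track closed L [ 0.638  -0.1632  0.02  ] R [ 0.6876 -0.1633  0.02  ]
w2 end L [0.638  0.1016 0.02  ] [0.6849 0.1014 0.02  ]
vb top [[0.4337, 0.1689, 0.044], [0.4853, 0.1648, 0.044], [0.4293, 0.1281, 0.044], [0.4778, 0.1224, 0.044]]
step hi edge [[0.4792, -0.112, 0.048], [0.4821, -0.1414, 0.048]] low [[0.4208, -0.1194, 0.012], [0.4244, -0.1485, 0.012]]
step hi +y corner [ 0.4792 -0.1122  0.0476] gap 0.0
```

Run:
```python
from station import robot
from h import *
s=robot.get_state(); print(rel(s,[.6632,-.0855,.13],np.pi/2),rel(s,[.6632,-.0855,.05],np.pi/2))
```

```text
(array([-26.29,  10.38,  19.04]), array([-0.    ,  0.0003, -0.0026])) (array([-26.29,  10.38,  27.04]), array([-0.    ,  0.0003, -0.0026]))
```

Call:
apply_moves:
  increments:
    - [[-26.3, 10.4, 19, 0, 0, -0.003, 8.5], [-26.3, 10.4, 19, 0, 0, -0.003, 8.5], [-26.3, 10.4, 19, 0, 0, -0.003, 8.5], [-26.3, 10.4, 19, 0, 0, -0.003, 8.5], [-26.3, 10.4, 19, 0, 0, -0.003, 8.5], [-26.3, 10.4, 19, 0, 0, -0.003, 8.5], [-26.3, 10.4, 19, 0, 0, -0.003, 8.5], [-26.3, 10.4, 19, 0, 0, -0.003, 8.5], [-26.3, 10.4, 19, 0, 0, -0.003, 8.5], [-26.3, 10.4, 19, 0, 0, -0.003, 8.5], [-26.3, 10.4, 19, 0, 0, -0.003, 8.5]]

```text
t: 4.15
tcp_pos: [0.6645, -0.0827, 0.1319]
eef_rot: [3.139, 0.0, 1.575]
force: [0.2, -0.5, 0.1]
grip_width: 0.0849
```

Run:
```python
from station import robot
from h import *
s,c,T=wrist(robot,"w3"); print(s["t"],s["tcp_pos"],s["eef_rot"],s["dq"].round(3))
print(rel(s,[.6632,-.0855,.05],np.pi/2))
```

```text
4.15 [ 0.66450604 -0.08270495  0.13191755] [3.13933452e+00 1.91676077e-04 1.57481422e+00] [ 0.008 -0.002  0.001 -0.003 -0.002  0.001]
(array([-0.28, -0.15,  8.19]), array([0.0023, 0.0002, 0.004 ]))
```

View pics/w3.png

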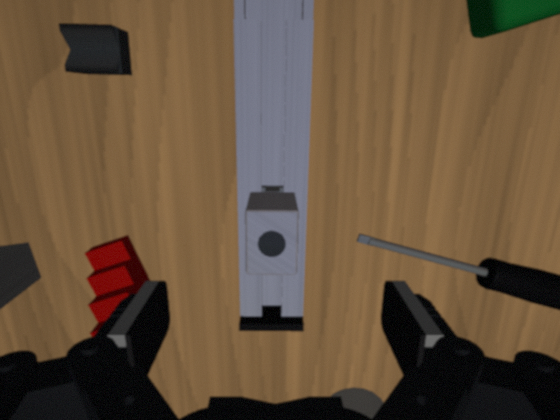

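Call:
apply_moves:
  increments:
    - [[0, 0, 4, 0, 0, 0, 8.5], [0, 0, 7, 0, 0, 0, 8.5], [0, 0, 8, 0, 0, 0, 8.5], [0, 0, 8, 0, 0, 0, 8.5], [0, 0, 8, 0, 0, 0, 0], [0, 0, 8, 0, 0, 0, 0], [0, 0, 8, 0, 0, 0, 0], [0, 0, 8, 0, 0, 0, 0], [0, 0, 8, 0, 0, 0, 0], [0, 0, 8, 0, 0, 0, 0], [0, 0, 8, 0, 0, 0, 0], [0, 0, 8, 0, 0, 0, 0]]

```text
t: 5.4
tcp_pos: [0.6646, -0.0837, 0.0518]
eef_rot: [3.14, 0.0, 1.574]
force: [-1.5, 0.6, 5.1]
grip_width: 0.0291
```

Run:
```python
from station import robot
from h import *
s,c,T=wrist(robot,"w4"); print(s)
```

```text
{'t': 5.4, 'q': array([-1.90274871e-01,  6.11309016e-01,  1.62512520e+00,  1.05467965e-05,
        9.03868011e-01, -1.93217490e-01]), 'dq': array([ 8.55737740e-04, -1.69926372e-04,  9.56191652e-04,  1.20459689e-04,
       -6.08238631e-05,  1.01873472e-03]), 'joint_efforts': array([-2.35937512e-02, -4.54430079e+01, -2.16787988e+01,  2.68636207e-02,
       -5.72166871e-01,  2.76388171e-03]), 'tcp_pos': array([ 0.66458144, -0.08369957,  0.05181244]), 'eef_rot': array([3.14032465e+00, 2.39642775e-04, 1.57373227e+00]), 'force': array([-1.45048162,  0.59720649,  5.12582736]), 'wrist_torque': array([ 0.03597029,  0.30836565, -0.0203859 ]), 'grip_width': 0.029101299304839786}
```

View pics/w4.png

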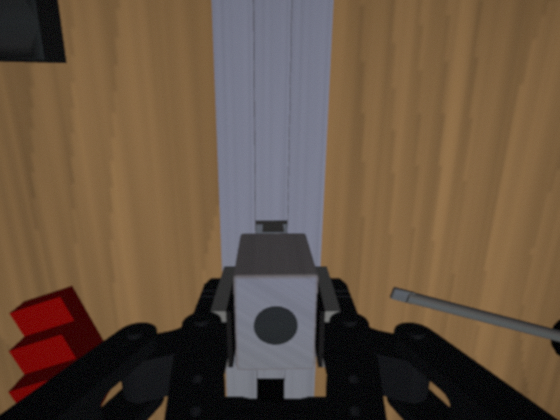

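Call:
apply_moves:
  increments:
    - [[1, 0, 0, 0, 0, 0, 0], [2.5, 0, 0, 0, 0, 0, 0], [4, 0, 0, 0, 0, 0, 0], [5.5, 0, 0, 0, 0, 0, 0], [7, 0, 0, 0, 0, 0, 0], [8.5, 0, 0, 0, 0, 0, 0], [10, 0, 0, 0, 0, 0, 0], [11.5, 0, 0, 0, 0, 0, 0], [13, 0, 0, 0, 0, 0, 0], [14.5, 0, 0, 0, 0, 0, 0], [15.2, 0, 0, 0, 0, 0, 0], [15.2, 0, 0, 0, 0, 0, 0], [15.2, 0, 0, 0, 0, 0, 0], [15.2, 0, 0, 0, 0, 0, 0], [15.2, 0, 0, 0, 0, 0, 0]]

```text
t: 6.95
tcp_pos: [0.6647, 0.0698, 0.0518]
eef_rot: [3.139, -0.001, 1.574]
force: [-0.7, -0.8, 5.7]
grip_width: 0.0293
```

Run:
```python
from station import robot
from h import *
s,c,T=wrist(robot,"w5"); print(s["t"],s["tcp_pos"],s["force"],s["grip_width"])
c=robot.camera("scene"); cv2.imwrite("pics/s5.png",cv2.resize(c["pixels"][190:330,130:330,::-1],None,fx=4,fy=4)); 
c=robot.camera("top"); np.savez("pics/t5.npz",**c)
cv2.imwrite("pics/t5.png",cv2.resize(c["pixels"][130:200,200:380,::-1],None,fx=4,fy=4))
```

```text
6.95 [0.66470185 0.0698259  0.0517752 ] [-0.68551665 -0.77130146  5.665255  ] 0.029265860973733036
```

View pics/w5.png

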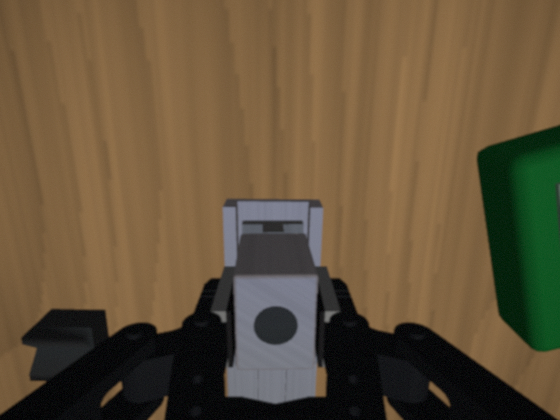

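View pics/s5.png

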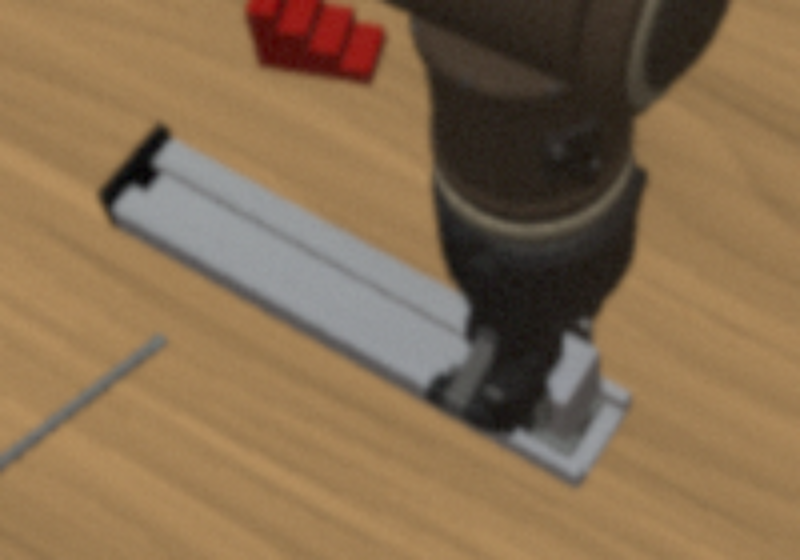

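```bash
python3 - <<'E'
from h import *
a,T=load("w5")
print("track end top",onz(a,T,272,200,.02).round(4),onz(a,T,275,206,.005).round(4),"foot +y edge",onz(a,T,272,221.5,.011).round(4),"hole",onz(a,T,275.5,325,.065).round(4))
E
python3 - <<'E'
import cv2
im=cv2.imread("pics/w5.png")[190:290,200:340];cv2.imwrite("pics/w5z.png",cv2.resize(im,None,fx=5,fy=5,interpolation=cv2.INTER_CUBIC))
E
```

```text
track end top [0.6635 0.1024 0.02  ] [0.6649 0.0952 0.005 ] foot +y edge [0.6634 0.0891 0.011 ] hole [0.6649 0.0677 0.065 ]
```

View pics/w5z.png

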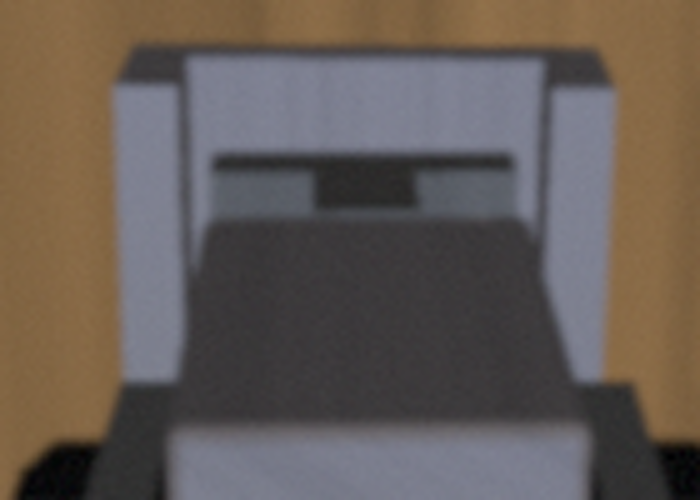

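```bash
python3 - <<'E'
from h import *
a,T=load("w5")
print(onz(a,T,272,207,.02).round(4),onz(a,T,275,201.4,.005).round(4),"foot",onz(a,T,272,223.6,.011).round(4), onz(a,T,272,220.6,.005).round(4))
b,T=load("w2")
# tray corners near edge in w2
E
python3 - <<'E'
import cv2
im=cv2.imread("pics/w2.png")[0:80,140:340];cv2.imwrite("pics/w2t.png",cv2.resize(im,None,fx=4,fy=4,interpolation=cv2.INTER_CUBIC))
E
```

```text
[0.6635 0.0991 0.02  ] [0.6649 0.0976 0.005 ] foot [0.6634 0.088  0.011 ] [0.6634 0.0875 0.005 ]
```

View pics/w2t.png

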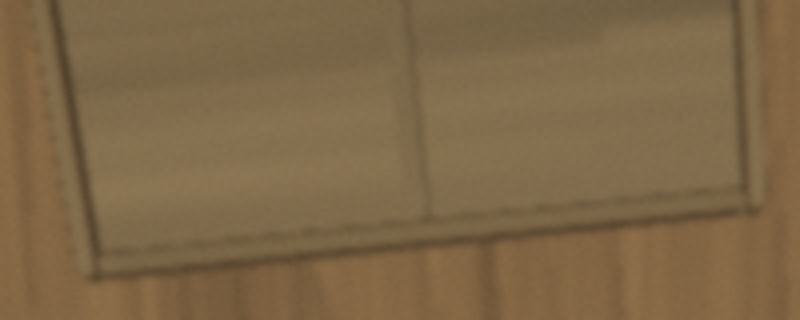

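Call:
apply_moves:
  increments:
    - [[0, 0, -1, 0, 0, 0, 0], [0, 0, -2.5, 0, 0, 0, 0], [0, 0, -5, 0, 0, 0, 0], [0, 0, -9, 0, 0, 0, 0], [0, 0, -13, 0, 0, 0, 0], [5, -3, -17, 0, 0, 0, 0], [9, -6, -20, 0, 0, 0, 0], [13, -8, -20, 0, 0, 0, 0], [17, -10, -20, 0, 0, 0, 0], [21, -12, -20, 0, 0, 0, 0], [23, -13.3, -20, 0, 0, 0, 0], [23, -13.3, -20, 0, 0, 0, 0], [23, -13.3, -20, 0, 0, 0, 0], [23, -13.3, -20, 0, 0, 0, 0], [23, -13.3, -20, 0, 0, 0, 0]]

```text
t: 8.6
tcp_pos: [0.5302, 0.297, 0.2502]
eef_rot: [-3.141, 0.0, 1.572]
force: [-0.7, 0.4, -2.0]
grip_width: 0.029
```

Run:
```python
from station import robot
from h import *
s,c,T=wrist(robot,"w6"); print(s["t"],s["tcp_pos"],s["eef_rot"],s["force"],s["grip_width"])
```

```text
8.6 [0.53019094 0.29696352 0.25021715] [-3.14124897e+00  3.97402176e-04  1.57218449e+00] [-0.70507564  0.35774493 -1.99064727] 0.02899624878524597
```

View pics/w6.png

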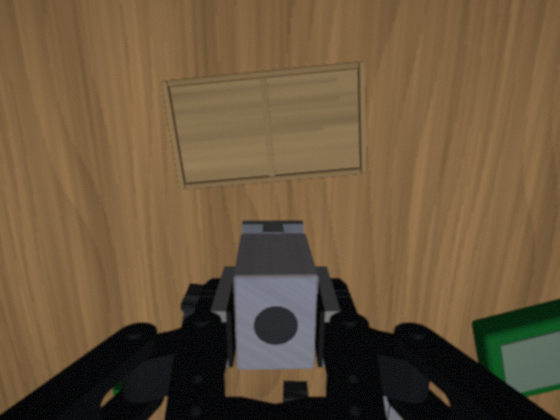

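Run:
```python
import cv2
im=cv2.imread("pics/w6.png")[50:200,155:375];cv2.imwrite("pics/w6z.png",cv2.convertScaleAbs(cv2.resize(im,None,fx=3.6,fy=3.6,interpolation=cv2.INTER_CUBIC),alpha=1.5))
```

```text
(no output)
```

View pics/w6z.png

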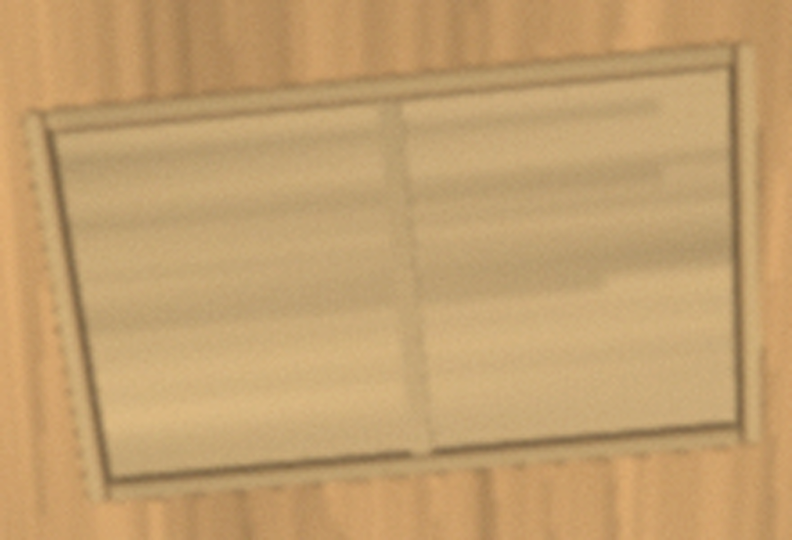

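Run:
```python
from h import *
a,T=load("w6"); b,Tb=load("w2")
C=[(28,115),(753,45),(758,438),(93,498)]
P=[(155+x/3.6-.3,50+y/3.6-.3) for x,y in C]
W=np.array([onz(a,T,*p,.016) for p in P]); print(W.round(4)); 
ctr=W.mean(0); print("ctr",ctr.round(4))
for i,j in((0,1),(3,2)): d=W[j]-W[i]; print(np.linalg.norm(d),np.arctan2(d[1],d[0]))
for i,j in((3,0),(2,1)): d=W[j]-W[i]; print(np.linalg.norm(d),np.arctan2(d[1],d[0])-np.pi/2)
print(tri(*ray(a,T,*P[3]),*ray(b,Tb,140+93/4,274/4)),tri(*ray(a,T,*P[2]),*ray(b,Tb,140+762/4,208/4)))
y=.0625; 
ang=np.mean([.06])
```

```text
[[0.426  0.3872 0.016 ]
 [0.6116 0.4041 0.016 ]
 [0.6204 0.3031 0.016 ]
 [0.435  0.286  0.016 ]]
ctr [0.5232 0.3451 0.016 ]
0.1862862115813781 0.0905698024509921
0.18616133914428265 0.09213368318481492
0.10164464624425507 0.08818440174261566
0.10135388953713984 0.08694326305367661
(array([0.43517126, 0.28477482, 0.0102772 ]), np.float64(0.0032679538367705015)) (array([0.62224214, 0.30142058, 0.00773445]), np.float64(0.0003460760513493575))
```

Call:
apply_moves:
  increments:
    - [[5.4, 3.9, 0, 0, 0, -0.09, 0], [5.4, 3.9, 4, 0, 0, -0.09, 0], [5.4, 3.9, 8, 0, 0, -0.09, 0], [5.4, 3.9, 12, 0, 0, -0.09, 0], [5.4, 3.9, 15, 0, 0, -0.09, 0], [5.4, 3.9, 17, 0, 0, -0.09, 0], [5.4, 3.9, 18.5, 0, 0, -0.09, 0], [5.4, 3.9, 19.3, 0, 0, -0.09, 0], [5.4, 3.9, 19.3, 0, 0, -0.09, 0], [5.4, 3.9, 19.3, 0, 0, -0.09, 0], [5.4, 3.9, 19.3, 0, 0, -0.09, 0]]

```text
t: 9.75
tcp_pos: [0.5699, 0.3528, 0.0591]
eef_rot: [3.139, -0.001, 1.664]
force: [0.4, 0.3, -2.3]
grip_width: 0.029
```

Run:
```python
from station import robot
from h import *
s,c,T=wrist(robot,"w7"); print(s["t"],s["tcp_pos"],s["eef_rot"],s["force"],s["grip_width"])
c=robot.camera("scene"); cv2.imwrite("pics/s7.png",cv2.resize(c["pixels"][210:370,360:520,::-1],None,fx=3.7,fy=3.7))
```

```text
9.75 [0.56992523 0.3528487  0.05911133] [ 3.13860876e+00 -1.27383279e-03  1.66375350e+00] [ 0.40830811  0.28420333 -2.26634591] 0.028995904757878666
```

View pics/w7.png

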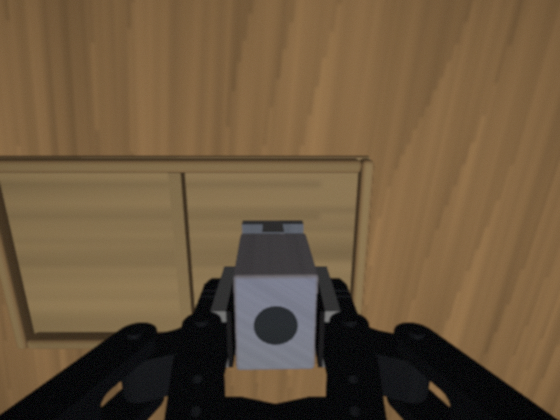

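View pics/s7.png

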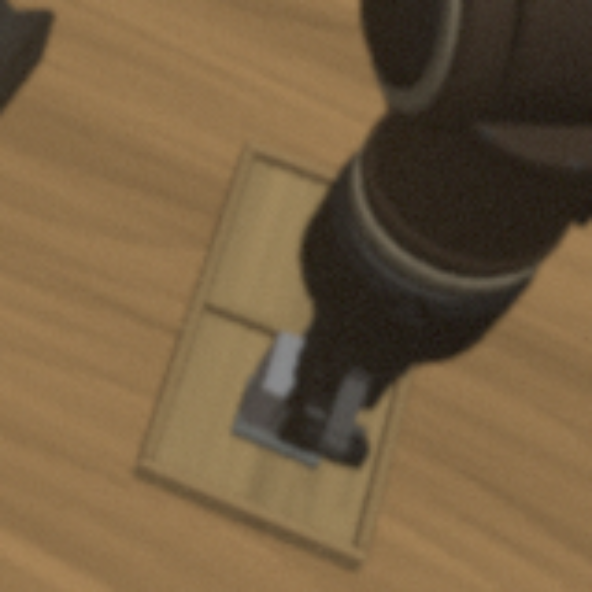

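Call:
apply_moves:
  increments:
    - [[0, 0, 0.2, 0, 0, 0, 0], [0, 0, 0.35, 0, 0, 0, 0], [0, 0, 0.45, 0, 0, 0, 0], [0, 0, 0.5, 0, 0, 0, 0], [0, 0, 0.55, 0, 0, 0, 0], [0, 0, 0.55, 0, 0, 0, 0], [0, 0, 0.55, 0, 0, 0, 0]]

```text
t: 10.55
tcp_pos: [0.5685, 0.3523, 0.0528]
eef_rot: [-3.141, 0.0, 1.664]
force: [-3.3, -1.5, 5.7]
grip_width: 0.0289
```

Call:
apply_moves:
  increments:
    - [[0, 0, 0.5, 0, 0, 0, 3.5], [0, 0, 0.5, 0, 0, 0, 4.5], [0, 0, 0.5, 0, 0, 0, 8], [0, 0, 0.5, 0, 0, 0, 8], [0, 0, 0.5, 0, 0, 0, 8], [0, 0, -3, 0, 0, 0, 8], [0, 0, -7, 0, 0, 0, 8], [0, 0, -12, 0, 0, 0, 8], [0, 0, -16, 0, 0, 0, 8.5], [0, 0, -16, 0, 0, 0, 8.5], [0, 0, -16, 0, 0, 0, 8.5]]

```text
t: 11.65
tcp_pos: [0.5696, 0.3527, 0.2139]
eef_rot: [3.138, -0.002, 1.664]
force: [0.3, -0.4, -1.1]
grip_width: 0.0855
```

Run:
```python
from station import robot
from h import *
s,c,T=wrist(robot,"w8"); print(s["t"],s["tcp_pos"],s["eef_rot"],s["force"],s["grip_width"])
# V-block viewpoint: yaw pi
print(rel(s,[.51,.148,.22],np.pi),rel(s,[.51,.148,.22],0))
```

```text
11.65 [0.56959643 0.35267753 0.21391798] [ 3.13787308e+00 -1.52402905e-03  1.66377706e+00] [ 0.26914186 -0.36460069 -1.13765898] 0.0854796985744749
(array([-19.83,  -7.83,  -0.67]), array([ 0.0041,  0.0015, -1.4778])) (array([-19.83,  -7.83,  -0.67]), array([ 1.6000e-03, -4.2000e-03,  1.6638e+00]))
```

View pics/w8.png

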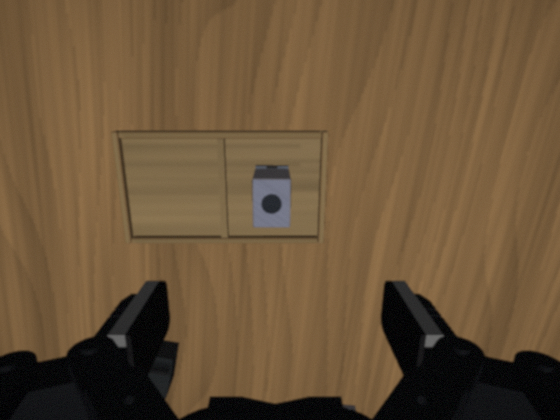

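Run:
```python
from station import robot
from h import *
s=robot.get_state()
print(rel(s,[.4565,.146,.16],np.pi-.1))
```

```text
(array([-19.47, -13.04,   5.16]), array([-4.0000e-04, -1.0000e-04, -1.3778e+00]))
```

Call:
apply_moves:
  increments:
    - [[-6, -3, -1, 0, 0, -0.15, 8.5], [-10, -6, -1, 0, 0, -0.3, 8.5], [-14, -9, 0, 0, 0, -0.45, 8.5], [-17, -11, 1, 0, 0, -0.6, 8.5], [-19.5, -13, 3, 0, 0, -0.75, 8.5], [-19.5, -13, 5.2, 0, 0, -0.9, 8.5], [-19.5, -13, 5.2, 0, 0, -1.05, 8.5], [-19.5, -13, 5.2, 0, 0, -1.2, 8.5], [-19.5, -13, 5.2, 0, 0, -1.35, 8.5], [-19.5, -13, 5.2, 0, 0, -1.38, 8.5], [-19.5, -13, 5.2, 0, 0, -1.38, 8.5], [-19.5, -13, 5.2, 0, 0, -1.38, 8.5], [-19.5, -13, 5.2, 0, 0, -1.38, 8.5]]

```text
t: 13.0
tcp_pos: [0.4566, 0.1458, 0.1589]
eef_rot: [-3.141, -0.002, 3.043]
force: [-0.1, 0.6, -0.2]
grip_width: 0.085
```

Run:
```python
from station import robot
from h import *
s,c,T=wrist(robot,"w9"); print(s["t"],s["tcp_pos"],s["eef_rot"],s["force"],s["grip_width"])
```

```text
13.0 [0.45655048 0.14581276 0.15886216] [-3.14099875e+00 -1.84355376e-03  3.04328014e+00] [-0.12787435  0.58059376 -0.15606839] 0.08501376746906944
```

View pics/w9.png

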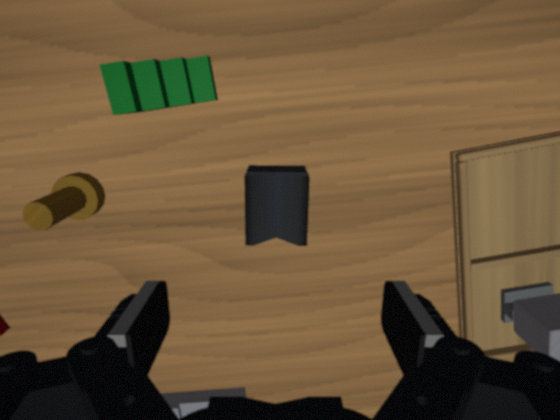

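Run:
```python
from h import *
a,T=load("w9"); b,Tb=load("w2")
print(tri(*ray(a,T,246,244.5),*ray(b,Tb,203.6,217)),tri(*ray(a,T,307,244.5),*ray(b,Tb,208,181)))
import cv2
im=cv2.imread("pics/w9.png")[155:255,230:325];cv2.imwrite("pics/w9z.png",cv2.convertScaleAbs(cv2.resize(im,None,fx=6,fy=6,interpolation=cv2.INTER_CUBIC),alpha=2.5))
```

```text
(array([0.47763542, 0.12237995, 0.04357606]), np.float64(0.00024991806731029434)) (array([0.48405689, 0.16495523, 0.03968137]), np.float64(0.0023628226729275103))
```

View pics/w9z.png

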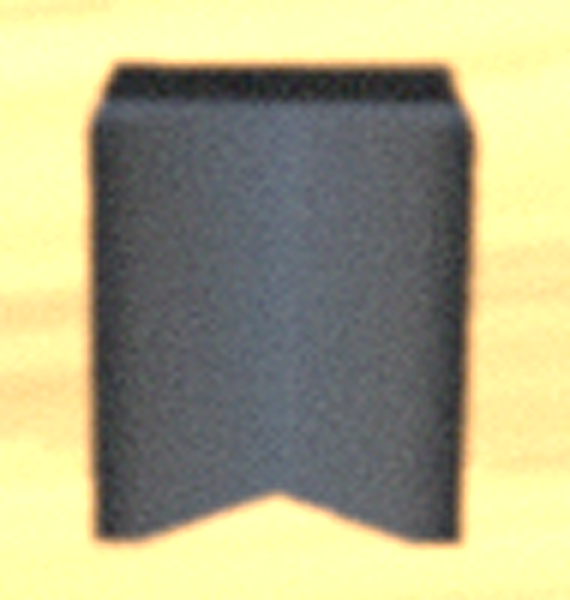

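Run:
```python
from station import robot
from h import *
a,T=load("w9")
W=np.array([onz(a,T,*p,.044) for p in [(246.2,172.5),(307.7,172.5),(246.3,245),(307,245)]]);print(W.round(4),W.mean(0).round(4))
d=W[2]-W[0];e=W[3]-W[1];print(np.arctan2(d[1],d[0]),np.arctan2(e[1],e[0]),np.linalg.norm(d),np.linalg.norm(W[1]-W[0]),np.linalg.norm(W[3]-W[2]))
s=robot.get_state(); c=W.mean(0); print(rel(s,[c[0],c[1],.026],np.pi+(np.arctan2(d[1],d[0])+np.arctan2(e[1],e[0]))/2))
```

```text
[[0.4259 0.1291 0.044 ]
 [0.4299 0.17   0.044 ]
 [0.4778 0.1227 0.044 ]
 [0.4821 0.1658 0.044 ]] [0.4539 0.1469 0.044 ]
-0.12130319949768212 -0.08196089093271842 0.052351012532955356 0.04119742909746276 0.043256738944760106
(array([ 0.28,  0.08, 13.32]), array([-0.0004, -0.0012,  0.0034]))
```

Call:
apply_moves:
  increments:
    - [[0.2, 0.1, 4, 0, 0, 0, 8.5], [0.2, 0.1, 8, 0, 0, 0, 8.5], [0.2, 0.1, 11, 0, 0, 0, 8.5], [0.2, 0.1, 12.5, 0, 0, 0, 8.5], [0.2, 0.1, 13.2, 0, 0, 0, 8.5], [0.2, 0.1, 13.2, 0, 0, 0, 8.5], [0.2, 0.1, 13.2, 0, 0, 0, 0], [0.2, 0.1, 13.2, 0, 0, 0, 0], [0.2, 0.1, 13.2, 0, 0, 0, 0], [0.2, 0.1, 13.2, 0, 0, 0, 0], [0.2, 0.1, 13.2, 0, 0, 0, 0], [0.2, 0.1, 13.2, 0, 0, 0, 0], [0.2, 0.1, 13.2, 0, 0, 0, 0]]

```text
t: 14.35
tcp_pos: [0.4567, 0.1473, 0.0292]
eef_rot: [3.141, 0.003, 3.044]
force: [-0.9, -0.3, 5.4]
grip_width: 0.043
```

Run:
```python
from station import robot
from h import *
s,c,T=wrist(robot,"w10"); print(s["t"],s["tcp_pos"],s["eef_rot"],s["force"],s["grip_width"])
```

```text
14.35 [0.45671531 0.14730139 0.0291669 ] [3.14109791e+00 2.53850309e-03 3.04410887e+00] [-0.85108399 -0.27100205  5.42611923] 0.04301927846739725
```

View pics/w10.png

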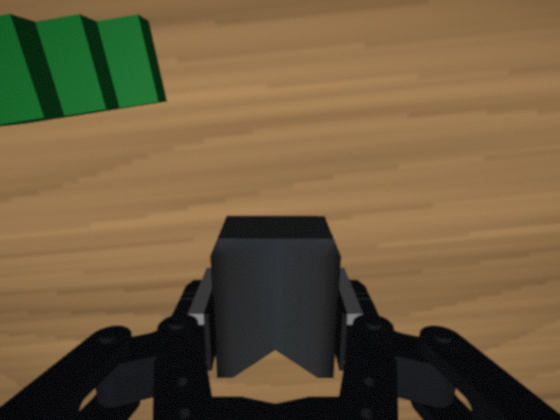

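Call:
apply_moves:
  increments:
    - [[0, 0, -1, 0, 0, 0, 0], [0, 0, -3, 0, 0, 0, 0], [0, 0, -6, 0, 0, 0, 0], [0, 2, -9, 0, 0, -0.05, 0], [-0.1, 6, -10, 0, 0, -0.1, 0], [-0.3, 10, -10, 0, 0, -0.15, 0], [-0.4, 14, -10, 0, 0, -0.19, 0], [-0.4, 17, -10, 0, 0, -0.19, 0], [-0.4, 19.5, -10, 0, 0, -0.19, 0], [-0.4, 19.5, -9, 0, 0, -0.19, 0], [-0.4, 19.5, -7, 0, 0, -0.19, 0], [-0.4, 19.5, -4.5, 0, 0, -0.19, 0], [-0.4, 19.5, -2.5, 0, 0, -0.19, 0], [-0.4, 19.5, -2.5, 0, 0, -0.19, 0], [-0.4, 19.5, -2.5, 0, 0, -0.19, 0], [-0.4, 19.5, -2.5, 0, 0, -0.19, 0]]

```text
t: 16.0
tcp_pos: [0.4792, 0.341, 0.0538]
eef_rot: [3.141, 0.002, -3.05]
force: [0.3, 0.5, -6.0]
grip_width: 0.0431
```

Run:
```python
from station import robot
from h import *
s,c,T=wrist(robot,"w11"); print(s["t"],s["tcp_pos"],s["eef_rot"],s["force"],s["grip_width"])
c=robot.camera("scene"); cv2.imwrite("pics/s11.png",cv2.resize(c["pixels"][210:370,360:520,::-1],None,fx=3.7,fy=3.7))
```

```text
16.0 [0.47918696 0.34099815 0.05382478] [ 3.14083754e+00  1.62347578e-03 -3.04968774e+00] [ 0.31386511  0.48022367 -5.98540347] 0.043078545369344884
```

View pics/w11.png

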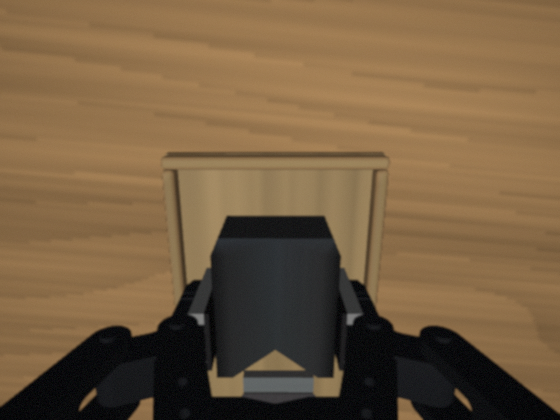

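View pics/s11.png

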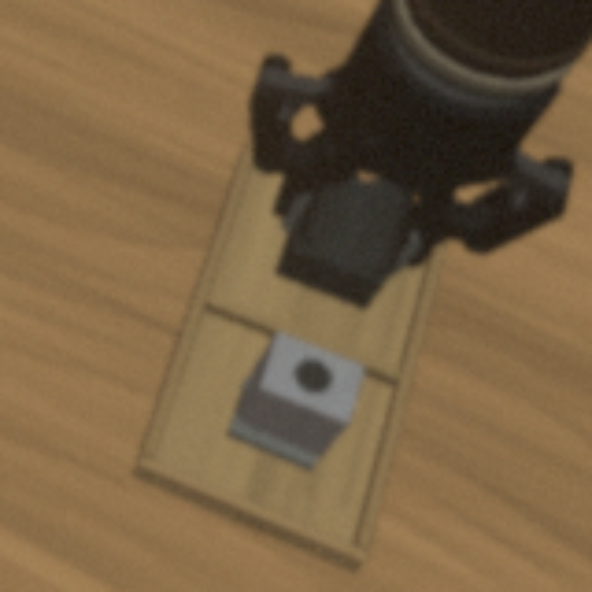

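Call:
apply_moves:
  increments:
    - [[0, 0, 0.6, 0, 0, 0, 0], [0, 0, 1.1, 0, 0, 0, 0], [0, 0, 1.4, 0, 0, 0, 0], [0, 0, 1.55, 0, 0, 0, 0], [0, 0, 1.65, 0, 0, 0, 0], [0, 0, 1.75, 0, 0, 0, 0], [0, 0, 1.75, 0, 0, 0, 0], [0, 0, 1.75, 0, 0, 0, 0]]

```text
t: 16.9
tcp_pos: [0.4786, 0.3409, 0.0354]
eef_rot: [3.141, 0.0, -3.049]
force: [0.1, -0.6, -4.7]
grip_width: 0.0432
```

Call:
apply_moves:
  increments:
    - [[0, 0, 0.05, 0, 0, 0, 0], [0, 0, 0.1, 0, 0, 0, 0], [0, 0, 0.1, 0, 0, 0, 0]]

```text
t: 17.2
tcp_pos: [0.4786, 0.341, 0.0353]
eef_rot: [3.142, 0.0, -3.049]
force: [-2.4, -2.6, 4.3]
grip_width: 0.043
```

Call:
apply_moves:
  increments:
    - [[0, 0, 0, 0, 0, 0, 4.8], [0, 0, 0, 0, 0, 0, 5.5], [0, 0, 0, 0, 0, 0, 8], [0, 0, 0, 0, 0, 0, 8], [0, 0, 0, 0, 0, 0, 8], [0, 0, -3, 0, 0, 0, 8], [0, 0, -7, 0, 0, 0, 8], [0, 0, -12, 0, 0, 0, 8], [0, 0, -16, 0, 0, 0, 8.5], [0, 0, -18, 0, 0, 0, 8.5], [0, 0, -18, 0, 0, 0, 8.5]]

```text
t: 18.3
tcp_pos: [0.4811, 0.3425, 0.2191]
eef_rot: [3.137, 0.009, -3.049]
force: [0.3, 0.5, -0.2]
grip_width: 0.0848
```

Run:
```python
from station import robot
from h import *
s,c,T=wrist(robot,"w12"); print(s["t"],s["tcp_pos"],s["eef_rot"],s["force"],s["grip_width"])
c=robot.camera("scene"); cv2.imwrite("pics/s12.png",cv2.resize(c["pixels"][210:370,360:520,::-1],None,fx=3.7,fy=3.7))
print(rel(s,[.459,-.130,.16],np.pi+.12))
```

```text
18.3 [0.48105188 0.34246442 0.21905508] [ 3.13745759  0.00850708 -3.04933131] [ 0.31612452  0.53896937 -0.2485877 ] 0.08483998312309489
(array([  6.6 , -46.87,   5.66]), array([ 0.004 ,  0.0086, -0.0277]))
```

View pics/s12.png

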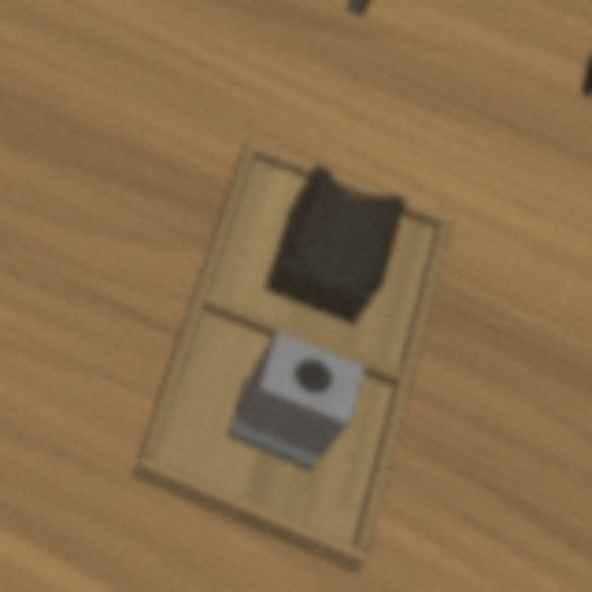

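Tray holds both parts upright, one in each compartment. On to the step block.

Call:
apply_moves:
  increments:
    - [[1, -5, 0, 0, 0, 0, 8.5], [2, -10, 0, 0, 0, 0, 8.5], [3, -15, 0, 0, 0, -0.028, 8.5], [4, -20, 0, 0, 0, -0.028, 8.5], [5, -25, 0, 0, 0, -0.028, 8.5], [6, -30, 0, 0, 0, -0.028, 8.5], [6.5, -35, 0, 0, 0, -0.028, 8.5], [6.5, -40, 1, 0, 0, -0.028, 8.5], [6.5, -44, 3, 0, 0, -0.028, 8.5], [6.5, -46.9, 5.5, 0, 0, -0.028, 8.5], [6.5, -46.9, 5.5, 0, 0, -0.028, 8.5], [6.5, -46.9, 5.5, 0, 0, -0.028, 8.5], [6.5, -46.9, 5.5, 0, 0, -0.028, 8.5], [6.5, -46.9, 5.5, 0, 0, -0.028, 8.5]]

```text
t: 19.8
tcp_pos: [0.4571, -0.1311, 0.1596]
eef_rot: [3.142, 0.0, -3.02]
force: [0.1, -0.1, 0.5]
grip_width: 0.0847
```

Run:
```python
from station import robot
from h import *
s,c,T=wrist(robot,"w13"); print(s["t"],s["tcp_pos"],s["eef_rot"],s["force"],s["grip_width"])
im=cv2.imread("pics/w13.png")[140:280,200:350];cv2.imwrite("pics/w13z.png",cv2.convertScaleAbs(cv2.resize(im,None,fx=4,fy=4,interpolation=cv2.INTER_CUBIC),alpha=1.5))
```

```text
19.8 [ 0.45708927 -0.13108736  0.15955765] [ 3.14155984e+00  4.57125992e-04 -3.01966279e+00] [ 0.08681537 -0.05376129  0.48721455] 0.08473258257984449
```

View pics/w13.png

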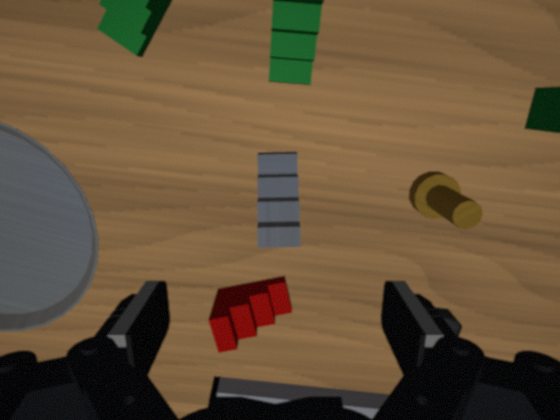

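View pics/w13z.png

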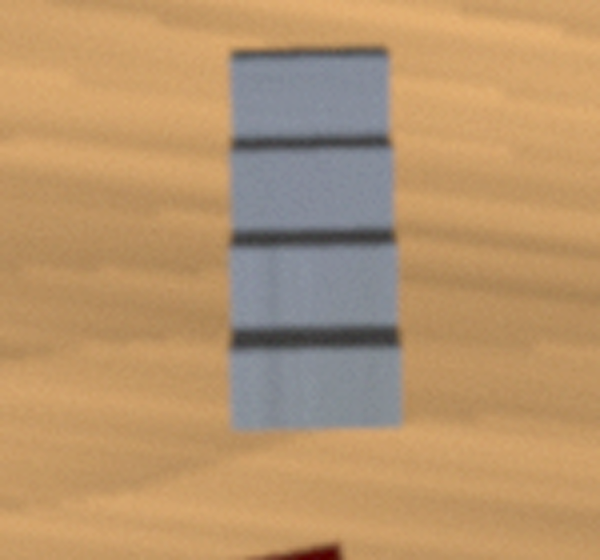

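Run:
```python
from station import robot
from h import *
a,T=load("w13")
q=lambda x,y,z: onz(a,T,200+x/4-.2,140+y/4-.2,z)
hi=[q(230,430,.048),q(402,428,.048)]; lo=[q(230,52,.012),q(387,50,.012)]
print("hi",np.round(hi,4)); print("lo",np.round(lo,4))
m1=(hi[0]+hi[1])/2;m0=(lo[0]+lo[1])/2;d=m1-m0;print("yaw",np.arctan2(d[1],d[0]),"c",((m0+m1)/2).round(4),np.linalg.norm(d[:2]))
b,Tb=load("w1")
print("height check",tri(*ray(a,T,300.3,246.8),*ray(b,Tb,205,214)),tri(*ray(a,T,257.3,247.3),*ray(b,Tb,209,238)))
print("red",onz(a,T,218,290,.0).round(3),onz(a,T,286,277,0).round(3),onz(a,T,286,277,.048).round(3))
c=(m0+m1)/2; yaw=np.arctan2(d[1],d[0]); ax=np.array([np.cos(yaw),np.sin(yaw)])
s=robot.get_state(); g=c[:2]+ax*.008; print(g, rel(s,[*g,.022],np.pi+yaw))
```

```text
hi [[ 0.4825 -0.141   0.048 ]
 [ 0.4785 -0.1109  0.048 ]]
lo [[ 0.4219 -0.1491  0.012 ]
 [ 0.418  -0.12    0.012 ]]
yaw 0.14138837474091873 c [ 0.4502 -0.1303  0.03  ] 0.06114709906158699
height check (array([ 0.47888647, -0.11147059,  0.04802666]), np.float64(0.0013253562845027935)) (array([ 0.48224823, -0.14102801,  0.0487252 ]), np.float64(0.0001454358246665053))
red [ 0.547 -0.171  0.   ] [ 0.528 -0.113  0.   ] [ 0.503 -0.118  0.048]
[ 0.45814468 -0.12913908] (array([-0.1 ,  0.19, 13.78]), array([-0.0003,  0.0009, -0.0193]))
```

Call:
apply_moves:
  increments:
    - [[-0.1, 0.2, 4, 0, 0, -0.019, 8.5], [-0.1, 0.2, 8, 0, 0, -0.019, 8.5], [-0.1, 0.2, 11, 0, 0, -0.019, 8.5], [-0.1, 0.2, 13, 0, 0, -0.019, 8.5], [-0.1, 0.2, 13.7, 0, 0, -0.019, 8.5], [-0.1, 0.2, 13.7, 0, 0, -0.019, 8.5], [-0.1, 0.2, 13.7, 0, 0, -0.019, 0], [-0.1, 0.2, 13.7, 0, 0, -0.019, 0], [-0.1, 0.2, 13.7, 0, 0, -0.019, 0], [-0.1, 0.2, 13.7, 0, 0, -0.019, 0], [-0.1, 0.2, 13.7, 0, 0, -0.019, 0], [-0.1, 0.2, 13.7, 0, 0, -0.019, 0], [-0.1, 0.2, 13.7, 0, 0, -0.019, 0], [-0.1, 0.2, 13.7, 0, 0, -0.019, 0]]

```text
t: 21.25
tcp_pos: [0.4587, -0.1303, 0.0234]
eef_rot: [-3.141, 0.002, -3.003]
force: [-1.2, 1.1, 5.4]
grip_width: 0.0293
```

Run:
```python
from station import robot
from h import *
s,c,T=wrist(robot,"w14"); print(s["t"],s["tcp_pos"],s["eef_rot"],s["force"],s["grip_width"],s["q"].round(2))
```

```text
21.25 [ 0.45865134 -0.1302951   0.0234398 ] [-3.14098154e+00  1.84389598e-03 -3.00281895e+00] [-1.16439109  1.06111104  5.39814856] 0.029270912100367457 [-0.37  0.38  2.1   0.    0.67 -2.08]
```

View pics/w14.png

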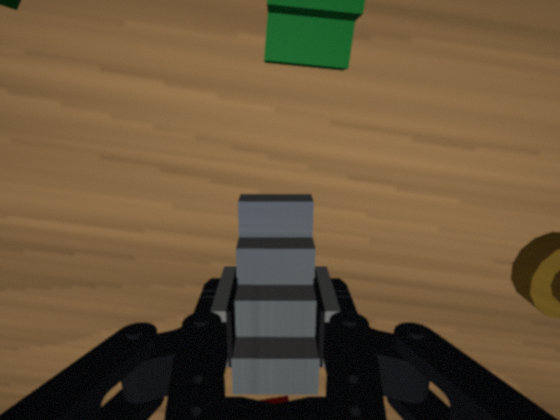

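```bash
python3 - <<'E'
from h import *
from scipy.optimize import least_squares
def circ(P): 
    r=least_squares(lambda p:np.hypot(P[:,0]-p[0],P[:,1]-p[1])-p[2],[.51,-.36,.09],loss="soft_l1",f_scale=.002); return r.x
for n in("top0","scene0"):
    c,T=load(n); im=c["pixels"]; hsv=cv2.cvtColor(im,cv2.COLOR_RGB2HSV); 
    m=((hsv[...,1]<70)|((hsv[...,0]>60)&(hsv[...,0]<140))).astype(np.uint8)*255
    m=cv2.morphologyEx(m,cv2.MORPH_OPEN,np.ones((3,3)))
    cs,_=cv2.findContours(m,cv2.RETR_EXTERNAL,cv2.CHAIN_APPROX_NONE)
    seed=proj(c,T,np.array([.51,-.36,.01])); print(n,seed)
    for k in cs:
        if cv2.pointPolygonTest(k,seed,False)>0:
            P=np.array([onz(c,T,*p,.016) for p in k[:,0].astype(float)]); print(cv2.contourArea(k),circ(P).round(4), cv2.fitEllipse(k))
E
python3 - <<'E'
import cv2
im=cv2.imread("pics/w1.png")[300:420,165:325];cv2.imwrite("pics/w1d.png",cv2.convertScaleAbs(cv2.resize(im,None,fx=4.5,fy=4.5,interpolation=cv2.INTER_CUBIC),alpha=1.6))
E
```

```text
top0 (np.float64(413.3670734883249), np.float64(223.93420075244956))
3877.5 [ 0.5104 -0.3584  0.0903] ((413.3853759765625, 223.84088134765625), (69.33229064941406, 71.24710845947266), 131.39715576171875)
scene0 (np.float64(138.8388884248215), np.float64(146.05078642924792))
3881.0 [ 0.5112 -0.3567  0.0901] ((138.63824462890625, 146.6274871826172), (59.556819915771484, 83.00379943847656), 75.58065795898438)
```

View pics/w1d.png

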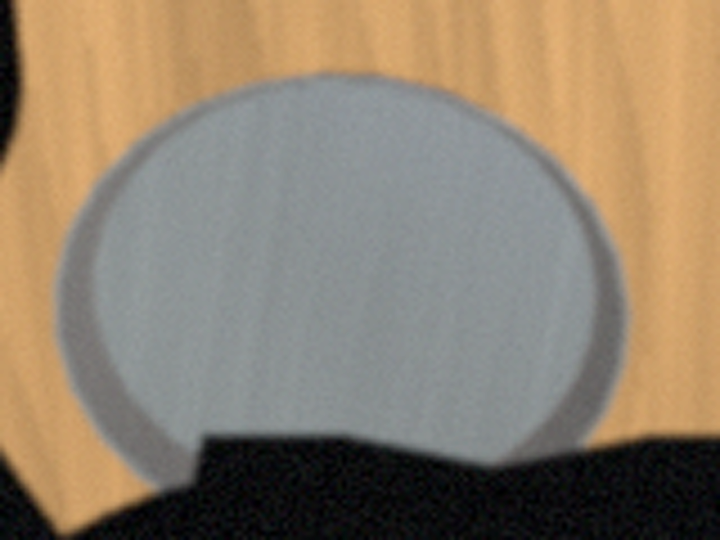

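Call:
apply_moves:
  increments:
    - [[0, 0, -1, 0, 0, 0, 0], [0, 0, -3, 0, 0, 0, 0], [0, 0, -6, 0, 0, 0, 0], [0, -1, -9, 0, 0, 0, 0], [-0.5, -4, -10, 0, 0, 0, 0], [-1, -8, -10, 0, 0, 0, 0], [-2, -12, -10, 0, 0, 0, 0], [-2.6, -16, -10, 0, 0, 0, 0], [-3, -19, -10, 0, 0, 0, 0], [-3.2, -20.6, -9, 0, 0, 0, 0], [-3.2, -20.6, -6, 0, 0, 0, 0], [-3.2, -20.6, -4, 0, 0, 0, 0], [-3.2, -20.6, -2.5, 0, 0, 0, 0], [-3.2, -20.6, -2.5, 0, 0, 0, 0], [-3.2, -20.6, -2.5, 0, 0, 0, 0], [-3.2, -20.6, -2.5, 0, 0, 0, 0]]

```text
t: 22.9
tcp_pos: [0.519, -0.3302, 0.0487]
eef_rot: [-3.14, 0.002, -3.002]
force: [0.7, 0.2, -2.9]
grip_width: 0.0289
```

Run:
```python
from station import robot
from h import *
s,c,T=wrist(robot,"w15"); print(s["t"],s["tcp_pos"],s["eef_rot"],s["force"],s["grip_width"],s["q"].round(2))
c=robot.camera("scene"); cv2.imwrite("pics/s15.png",cv2.resize(c["pixels"][90:230,70:230,::-1],None,fx=4,fy=4))
```

```text
22.9 [ 0.5189798  -0.33022094  0.04870106] [-3.13967046e+00  1.90324889e-03 -3.00204131e+00] [ 0.74140978  0.15861284 -2.88748857] 0.028927365104581968 [-0.64  0.53  1.77 -0.    0.84 -2.35]
```

View pics/w15.png

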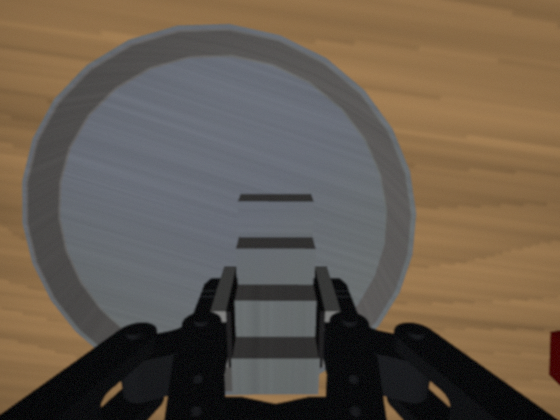

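View pics/s15.png

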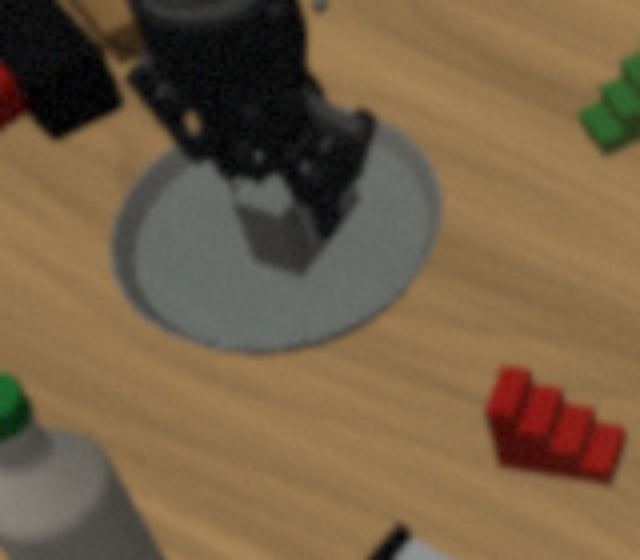

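Run:
```python
from h import *
a,T=load("w15")
L,Rr,Tp=onz(a,T,59,205,.004),onz(a,T,387,215,.004),onz(a,T,218,55,.004);print(L,Rr,Tp)
A=np.array([[2*(L-Rr)[0],2*(L-Rr)[1]],[2*(L-Tp)[0],2*(L-Tp)[1]]]);b=[L[:2]@L[:2]-Rr[:2]@Rr[:2],L[:2]@L[:2]-Tp[:2]@Tp[:2]]
c=np.linalg.solve(A,b);print("floor c",c,np.hypot(*(L[:2]-c)))
L,Rr,Tp=onz(a,T,23,200,.016),onz(a,T,414,215,.016),onz(a,T,215,25,.016)
A=np.array([[2*(L-Rr)[0],2*(L-Rr)[1]],[2*(L-Tp)[0],2*(L-Tp)[1]]]);b=[L[:2]@L[:2]-Rr[:2]@Rr[:2],L[:2]@L[:2]-Tp[:2]@Tp[:2]]
c=np.linalg.solve(A,b);print("rim c",c,np.hypot(*(L[:2]-c)))
```

```text
[ 0.50749796 -0.43935353  0.004     ] [ 0.49019305 -0.278866    0.004     ] [ 0.42899701 -0.36827318  0.004     ]
floor c [ 0.50979428 -0.35792919] 0.08145671322980369
rim c [ 0.50923252 -0.35827667] 0.09065322360438717
```

Call:
apply_moves:
  increments:
    - [[0, 0, 0.7, 0, 0, 0, 0], [0, 0, 1.3, 0, 0, 0, 0], [0, 0, 1.6, 0, 0, 0, 0], [0, 0, 1.8, 0, 0, 0, 0], [0, 0, 1.9, 0, 0, 0, 0], [0, 0, 2.0, 0, 0, 0, 0], [0, 0, 2.0, 0, 0, 0, 0], [0, 0, 2.0, 0, 0, 0, 0]]

```text
t: 23.8
tcp_pos: [0.5181, -0.3297, 0.0275]
eef_rot: [-3.141, 0.0, -3.002]
force: [-0.2, 0.8, -2.6]
grip_width: 0.0293
```

Call:
apply_moves:
  increments:
    - [[0, 0, 2.05, 0, 0, 0, 0], [0, 0, 2.1, 0, 0, 0, 0], [0, 0, 2.1, 0, 0, 0, 0]]

```text
t: 24.1
tcp_pos: [0.5212, -0.3293, 0.0185]
eef_rot: [3.139, 0.002, -3.003]
force: [-14.5, 17.3, 59.5]
grip_width: 0.0292
```

My last call was wrong: I wrote rows as if they counted from the previous call, so the gripper pressed down with about 60 N instead of easing down 1 mm. I'm backing off now.

Call:
apply_moves:
  increments:
    - [[0, 0, -1.0, 0, 0, 0, 0], [0, 0, -1.3, 0, 0, 0, 0], [0, 0, -1.3, 0, 0, 0, 0]]

```text
t: 24.4
tcp_pos: [0.5181, -0.3299, 0.0193]
eef_rot: [-3.141, 0.001, -3.002]
force: [-0.2, -0.2, -4.5]
grip_width: 0.0291
```

Run:
```python
from station import robot
from h import *
s,c,T=wrist(robot,"w16"); print(s["t"],s["tcp_pos"],s["eef_rot"],s["force"],s["grip_width"],s["q"].round(2))
c=robot.camera("scene"); cv2.imwrite("pics/s16.png",cv2.resize(c["pixels"][90:230,70:230,::-1],None,fx=4,fy=4))
```

```text
24.4 [ 0.51810151 -0.32988535  0.01934443] [-3.14074832e+00  7.45394068e-04 -3.00240593e+00] [-0.17599973 -0.19085732 -4.48116511] 0.029122291060192887 [-0.64  0.58  1.77 -0.    0.79 -2.35]
```

View pics/w16.png

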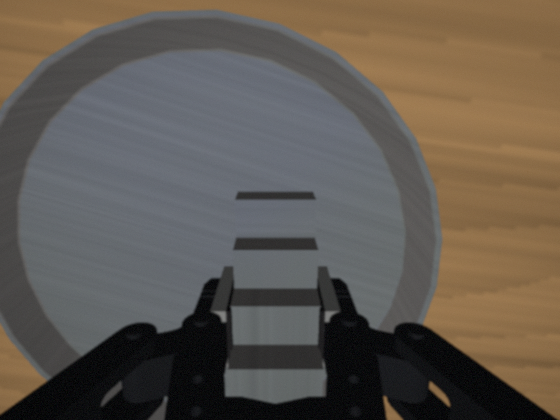

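View pics/s16.png

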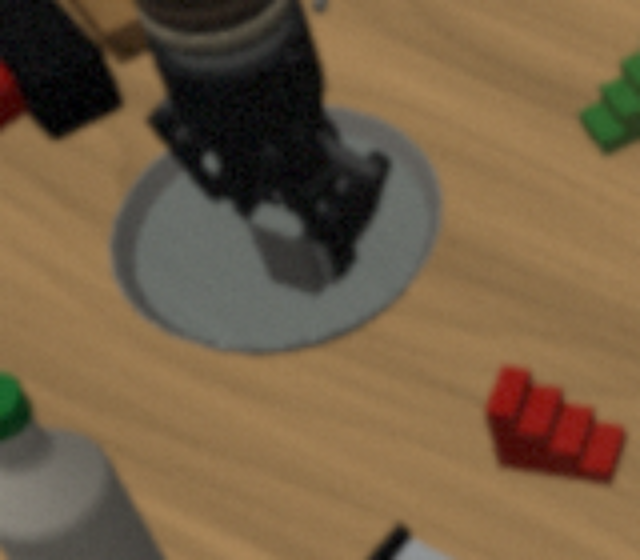

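Call:
apply_moves:
  increments:
    - [[0, 0, 0.05, 0, 0, 0, 0], [0, 0, 0.1, 0, 0, 0, 0], [0, 0, 0.1, 0, 0, 0, 0]]

```text
t: 24.8
tcp_pos: [0.5177, -0.3297, 0.0187]
eef_rot: [3.14, -0.001, -3.003]
force: [-2.9, 1.4, 8.9]
grip_width: 0.0289
```

Call:
apply_moves:
  increments:
    - [[0, 0, -0.05, 0, 0, 0, 3.4], [0, 0, -0.05, 0, 0, 0, 4.2], [0, 0, -0.05, 0, 0, 0, 5.2], [0, 0, -0.05, 0, 0, 0, 5.2], [0, 0, -0.05, 0, 0, 0, 5.2], [0, 0, -2, 0, 0, 0, 5.2], [0, 0, -5, 0, 0, 0, 5.2], [0, 0, -9, 0, 0, 0, 5.2], [0, 0, -13, 0, 0, 0, 5.2], [0, 0, -17, 0, 0, 0, 8], [0, 0, -17, 0, 0, 0, 8], [0, 0, -17, 0, 0, 0, 8]]

```text
t: 26.0
tcp_pos: [0.5187, -0.3302, 0.19]
eef_rot: [-3.139, 0.002, -3.002]
force: [0.5, 0.0, -1.2]
grip_width: 0.0801
```

Run:
```python
from station import robot
from h import *
s,c,T=wrist(robot,"w17"); print(s["t"],s["tcp_pos"],s["eef_rot"],s["force"],s["grip_width"],s["q"].round(2))
c=robot.camera("scene"); cv2.imwrite("pics/s17.png",cv2.resize(c["pixels"][90:230,70:230,::-1],None,fx=4,fy=4))
print(rel(s,[.438,-.009,.18],np.pi/2),rel(s,[.438,-.009,.18],-np.pi/2))
```

```text
26.0 [ 0.51870356 -0.33018772  0.19001497] [-3.13915600e+00  2.47531594e-03 -3.00230079e+00] [ 0.51069527  0.03189268 -1.16466222] 0.08005850795202989 [-0.64  0.34  1.71 -0.    1.09 -2.35]
(array([ 3.54, 32.93,  0.91]), array([3.0000e-04, 3.9000e-03, 1.7101e+00])) (array([ 3.54, 32.93,  0.91]), array([-3.8000e-03,  3.0000e-04, -1.4315e+00]))
```

View pics/w17.png

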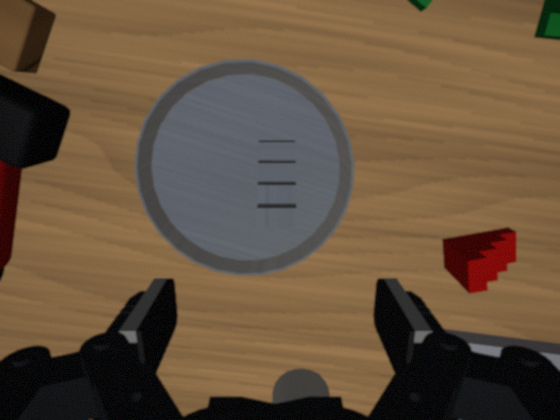

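View pics/s17.png

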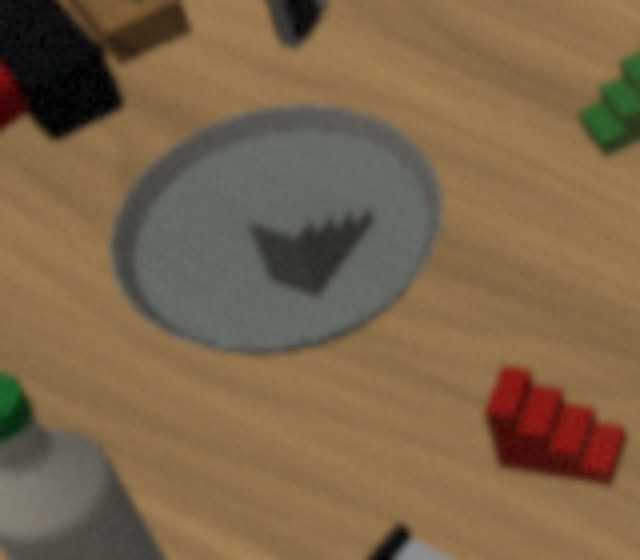

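Call:
apply_moves:
  increments:
    - [[0, 2, -1, 0, 0, 0.15, 8.5], [0.5, 5, -1, 0, 0, 0.3, 8.5], [1, 8, -1, 0, 0, 0.45, 8.5], [1.5, 11, -1, 0, 0, 0.6, 8.5], [2, 14, -1, 0, 0, 0.75, 8.5], [2, 17, -1, 0, 0, 0.9, 8.5], [2.5, 20, -1, 0, 0, 1.05, 8.5], [3, 23, -1, 0, 0, 1.2, 8.5], [3.5, 26, -1, 0, 0, 1.35, 8.5], [3.5, 29, 0, 0, 0, 1.5, 8.5], [3.5, 32, 1, 0, 0, 1.65, 8.5], [3.5, 32.9, 1, 0, 0, 1.71, 8.5], [3.5, 32.9, 1, 0, 0, 1.71, 8.5], [3.5, 32.9, 1, 0, 0, 1.71, 8.5], [3.5, 32.9, 1, 0, 0, 1.71, 8.5]]

```text
t: 27.6
tcp_pos: [0.4376, -0.0093, 0.1779]
eef_rot: [-3.141, 0.0, 1.571]
force: [0.4, 0.4, 0.5]
grip_width: 0.0848
```

Run:
```python
from station import robot
from h import *
s,c,T=wrist(robot,"w18"); print(s["t"],s["tcp_pos"],s["eef_rot"],s["force"],s["grip_width"],s["q"].round(2))
hsv=cv2.cvtColor(c["pixels"],cv2.COLOR_RGB2HSV)
```

```text
27.6 [ 0.43756763 -0.00927506  0.17788532] [-3.14090504e+00  1.92701458e-04  1.57102531e+00] [0.39496397 0.36108886 0.46374613] 0.08482094324722524 [-0.12  0.03  2.12 -0.    1.   -0.12]
```

View pics/w18.png

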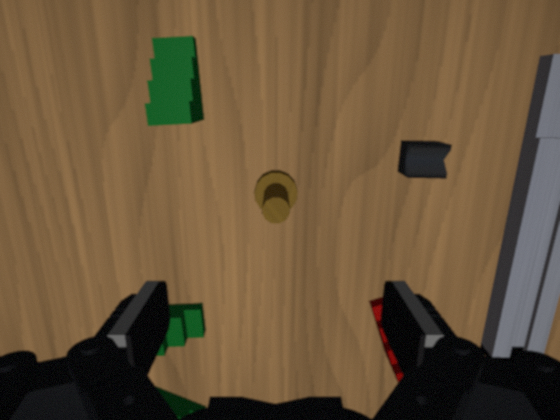

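Run:
```python
from station import robot
from h import *
a,T=load("w18");b,Tb=load("w1")
print(onz(a,T,276.3,209.3,.06),tri(*ray(a,T,276.3,209.3),*ray(b,Tb,157.3,121)))
s=robot.get_state();p=onz(a,T,276.3,209.3,.06);print(rel(s,[p[0],p[1],.044],np.pi/2))
```

```text
[ 0.4385926  -0.00728253  0.06      ] (array([ 0.43844022, -0.00802609,  0.05828842]), np.float64(0.0005325552014118623))
(array([ 0.21,  0.09, 13.41]), array([-0.0003,  0.0002, -0.0003]))
```

Call:
apply_moves:
  increments:
    - [[0.2, 0.1, 4, 0, 0, 0, 8.5], [0.2, 0.1, 8, 0, 0, 0, 8.5], [0.2, 0.1, 11, 0, 0, 0, 8.5], [0.2, 0.1, 13, 0, 0, 0, 8.5], [0.2, 0.1, 13.3, 0, 0, 0, 8.5], [0.2, 0.1, 13.3, 0, 0, 0, 8.5], [0.2, 0.1, 13.3, 0, 0, 0, 4], [0.2, 0.1, 13.3, 0, 0, 0, 3], [0.2, 0.1, 13.3, 0, 0, 0, 0], [0.2, 0.1, 13.3, 0, 0, 0, 0], [0.2, 0.1, 13.3, 0, 0, 0, 0], [0.2, 0.1, 13.3, 0, 0, 0, 0], [0.2, 0.1, 13.3, 0, 0, 0, 0], [0.2, 0.1, 13.3, 0, 0, 0, 0], [0.2, 0.1, 13.3, 0, 0, 0, 0]]

```text
t: 29.15
tcp_pos: [0.439, -0.0067, 0.0459]
eef_rot: [3.141, 0.0, 1.571]
force: [-1.8, 0.1, 5.3]
grip_width: 0.0183
```

Run:
```python
from station import robot
from h import *
s,c,T=wrist(robot,"w19"); print(s["t"],s["tcp_pos"],s["eef_rot"],s["force"],s["grip_width"],s["q"].round(2))
```

```text
29.15 [ 0.43896807 -0.00667293  0.04590871] [3.14108504e+00 7.66184402e-05 1.57093182e+00] [-1.81152935  0.08856965  5.27258096] 0.018323423026767326 [-0.11  0.27  2.18 -0.    0.69 -0.11]
```

View pics/w19.png

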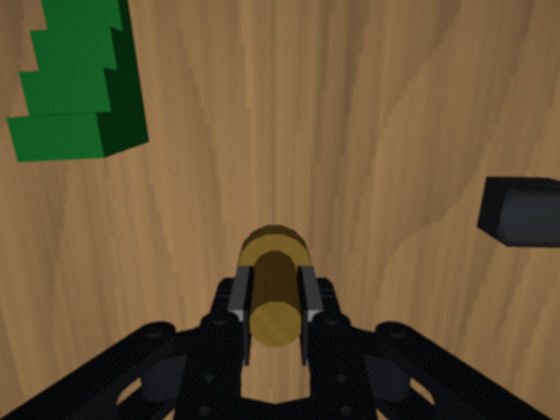

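Call:
apply_moves:
  increments:
    - [[0, 0, -1, 0, 0, 0, 0], [0, 0, -3, 0, 0, 0, 0], [0, 0, -6, 0, 0, 0, 0], [0, 0, -9, 0, 0, 0, 0], [-2, 0.5, -12, 0, 0, 0, 0], [-6, 1.5, -12, 0, 0, 0, 0], [-10.5, 2.5, -12, 0, 0, 0, 0], [-15, 3.5, -12, 0, 0, 0, 0], [-19.5, 4.5, -12, 0, 0, 0, 0], [-24, 5.5, -12, 0, 0, 0, 0], [-28.5, 6.5, -12, 0, 0, 0, 0], [-33, 6.9, -12, 0, 0, 0, 0], [-36.5, 6.9, -12, 0, 0, 0, 0], [-38.9, 6.9, -11, 0, 0, 0, 0], [-38.9, 6.9, -9, 0, 0, 0, 0], [-38.9, 6.9, -6, 0, 0, 0, 0], [-38.9, 6.9, -4, 0, 0, 0, 0], [-38.9, 6.9, -3, 0, 0, 0, 0], [-38.9, 6.9, -3, 0, 0, 0, 0], [-38.9, 6.9, -3, 0, 0, 0, 0]]

```text
t: 31.2
tcp_pos: [0.508, -0.3959, 0.076]
eef_rot: [3.141, 0.001, 1.571]
force: [0.3, -0.5, -1.6]
grip_width: 0.0183
```

Run:
```python
from station import robot
from h import *
s,c,T=wrist(robot,"w20"); print(s["t"],s["tcp_pos"],s["eef_rot"],s["force"],s["grip_width"],s["q"].round(2))
c=robot.camera("scene"); cv2.imwrite("pics/s20.png",cv2.resize(c["pixels"][90:230,70:230,::-1],None,fx=4,fy=4))
```

```text
31.2 [ 0.50802855 -0.39589068  0.07595013] [3.14089300e+00 6.09563845e-04 1.57097405e+00] [ 0.34269954 -0.48932081 -1.57930287] 0.018349479522916948 [-0.73  0.54  1.69  0.    0.92 -0.73]
```

View pics/w20.png

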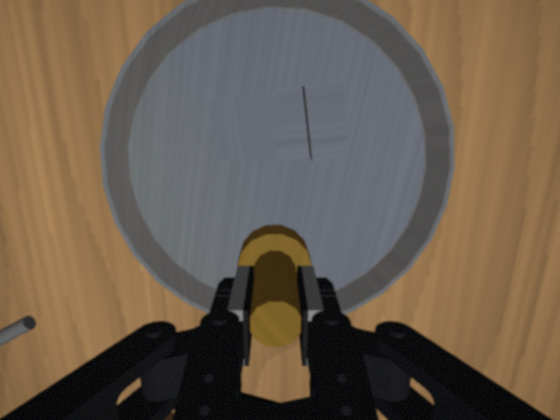

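View pics/s20.png

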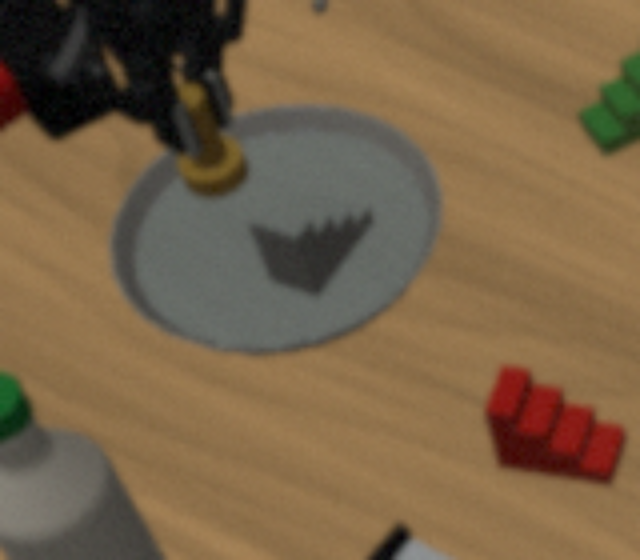

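Call:
apply_moves:
  increments:
    - [[0, 0, 0.8, 0, 0, 0, 0], [0, 0, 1.5, 0, 0, 0, 0], [0, 0, 2.0, 0, 0, 0, 0], [0, 0, 2.25, 0, 0, 0, 0], [0, 0, 2.4, 0, 0, 0, 0], [0, 0, 2.45, 0, 0, 0, 0], [0, 0, 2.45, 0, 0, 0, 0], [0, 0, 2.45, 0, 0, 0, 0]]

```text
t: 32.1
tcp_pos: [0.5078, -0.3958, 0.051]
eef_rot: [3.141, 0.0, 1.571]
force: [0.9, 0.2, -2.3]
grip_width: 0.0182
```

Call:
apply_moves:
  increments:
    - [[0, 0, 0.05, 0, 0, 0, 0], [0, 0, 0.1, 0, 0, 0, 0], [0, 0, 0.12, 0, 0, 0, 0], [0, 0, 0.12, 0, 0, 0, 0]]

```text
t: 32.5
tcp_pos: [0.5077, -0.3958, 0.05]
eef_rot: [3.141, 0.0, 1.571]
force: [-0.4, 0.1, 0.8]
grip_width: 0.0181
```

Call:
apply_moves:
  increments:
    - [[0, 0, 0.03, 0, 0, 0, 0], [0, 0, 0.03, 0, 0, 0, 2.4], [0, 0, 0.03, 0, 0, 0, 3.2], [0, 0, 0.03, 0, 0, 0, 5], [0, 0, 0.03, 0, 0, 0, 5], [0, 0, 0.03, 0, 0, 0, 5], [0, 0, -2, 0, 0, 0, 5], [0, 0, -5, 0, 0, 0, 5], [0, 0, -9, 0, 0, 0, 5], [0, 0, -13, 0, 0, 0, 5], [0, 0, -17, 0, 0, 0, 8], [0, 0, -17, 0, 0, 0, 8], [0, 0, -17, 0, 0, 0, 8]]

```text
t: 33.8
tcp_pos: [0.5083, -0.3963, 0.2215]
eef_rot: [3.139, 0.002, 1.571]
force: [0.0, 0.9, -0.2]
grip_width: 0.0801
```

Run:
```python
from station import robot
from h import *
s,c,T=wrist(robot,"w21"); print(s["t"],s["tcp_pos"],s["force"],s["grip_width"])
c=robot.camera("scene"); cv2.imwrite("pics/s21.png",cv2.resize(c["pixels"][80:370,70:490,::-1],None,fx=1.9,fy=1.9,interpolation=cv2.INTER_CUBIC))
```

```text
33.8 [ 0.50828552 -0.39633284  0.22145517] [ 0.00808248  0.85307747 -0.1577914 ] 0.08010464250633934
```

View pics/w21.png

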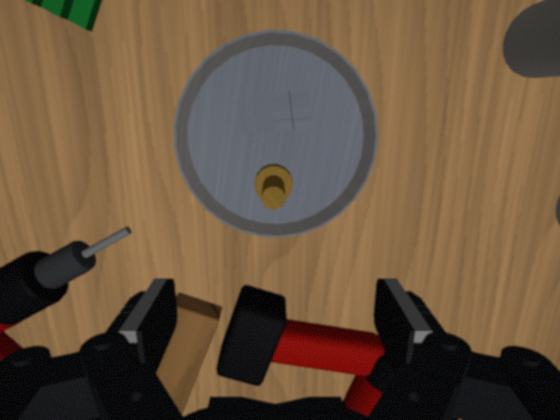

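View pics/s21.png

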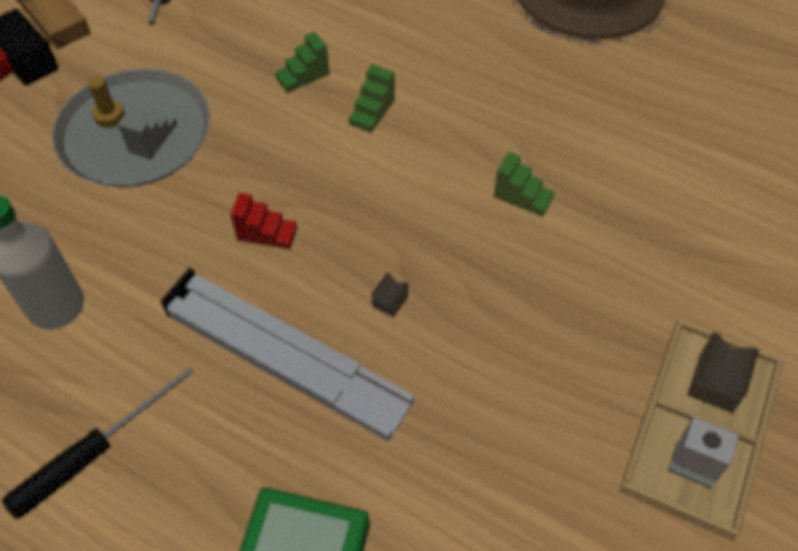

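Run:
```python
from station import robot
from h import *
a,T=load("w21"); c=np.array([.510,-.358])
d=onz(a,T,273.5,183.5,.018)[:2]; print("dog",d.round(4),"outer r",np.hypot(*(d-c))+.018, "dish L/R",onz(a,T,175,133,.016).round(3),onz(a,T,377,133,.016).round(3))
b,Tb=load("w17"); P=[onz(b,Tb,*p,z)[:2] for p,z in [((258,228),.052),((297,228),.052),((258,140),.016),((295,140),.016)]]
print("step corners",np.round(P,4),[round(np.hypot(*(p-c)),4) for p in P])
robot.close_job(); print(robot.get_state()["t"])
```

```text
dog [ 0.5077 -0.396 ] outer r 0.05603765253155972 dish L/R [ 0.42  -0.35   0.016] [ 0.6   -0.351  0.016]
step corners [[ 0.5399 -0.3412]
 [ 0.5357 -0.3115]
 [ 0.4779 -0.3506]
 [ 0.4737 -0.321 ]] [np.float64(0.0343), np.float64(0.0531), np.float64(0.0329), np.float64(0.0518)]
the job is handed in; nothing more can be done
the job is handed in; nothing more can be done
```

Both kits are made up and the job is handed in at about 34 s of the 96 s allowed. One thing went wrong: I pressed the step block down too hard in the dish (last point below).

- **Tray:** I slid the fence stop along its track to the open end, lifted it out and set it in the +x compartment. The large V-block went into the other compartment. The last scene picture shows both standing upright, one in each.
- **Dish:** The step block and the bench dog stand upright on the flat floor. By measurement, the farthest points of the step block and dog lie 53 mm and 56 mm from the dish centre, inside the 76 mm limit. They do not touch each other.
- **Left alone:** I did not touch the small V-block, the glue bottle or the look-alikes, and the gripper was clear of everything at the end.
- **Hard press:** When setting down the step block I commanded about 2 cm more descent instead of 1 mm. The vertical force read about 60 N on the wrist for a moment, and the block slipped about 9 mm in the grip. I backed off at once, set it down again at about 9 N and released it; the pictures show it flat and upright. The 120 N wrist limit was not passed in any reading. However, that was not a gentle setting-down, and I have no reading of what pressed on the dish floor during it, so I can't rule out the 40 N limit.
- **Measurements that disagreed:** The tray rim measured about 2–3% smaller than stated, and its height by two views came out 8–10 mm instead of 16 mm, most likely from poor edge picks. The other heights agreed with the text to within about 2 mm, apart from one V-block corner that read 4 mm low. The contact heights when setting parts down also matched.

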